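# Two-face contact test of a filter module

## Robot

A 6-joint arm with a two-finger parallel gripper is mounted at the origin on the work surface. World frame = base frame: x ahead of the robot, y to its left, z up, the work surface at z = 0. Lengths are in m, angles in rad, forces in N, time in s.
With the tool pointing down it reaches from about 0.225 to 0.875 m from the base axis. Payload 3.4 kg.
Tool frame: the origin (TCP) lies between the finger pads; the fingertips stand 11 mm ahead of it and the grasp point (between the pads) lies 8 mm behind it (tips_ahead is the distance from the TCP to the fingertips, in m); z points along the fingers, x is the direction in which the jaws open and shut, and the axes are right-handed (so a half turn about z gives the same grasp; the last joint's range is limited). The gripper opens to 85 mm and grips with 20 to 120 N. Pads are 22 mm wide; open, the fingers measure 114 mm over their backs; the gripper's body (76 mm by 85 mm) begins 54 mm behind the grasp point. The pads swing forward as they close: fully open they stand 13 mm farther back than shut.
Start: joints at [1.197, 0.276, 1.505, -0, 1.361, -0.121], TCP at [0.144, 0.557, 0.242] pointing down, gripper open.
Joint ranges: [-2.89, 2.89], [-0.75, 2.08], [0.22, 2.7], [-1.18, 4.32], [0.11, 2.71], [-2.7, 2.7]. Speed limits (rad/s): [2.57, 2.57, 3.14, 3.14, 3.14, 3.14].

## Interface

Orientations are given as a unit quaternion [w, x, y, z].
In Python, from rig import get_state, get_image, sign_off, masks_of, tips_ahead gives the robot as it stands.
- The arm moves only by the tool play_rows, never from a script. Its argument "series" is a list of rows, each an object of numbers: "fingers": the closure, from -1 (fully open) to 1 (shut); "dx", "dy", "dz": the shift along the world's x, y, z in mm; "turn": the turn about the world's z in rad. A call has 1 to 20 rows; each row shifts and turns the pose as measured when the row begins; what a row does not reach is not made up. A row lasts 1/12 s, in which the tool goes at most 41.7 mm and 7.16 degrees, less where a joint would pass 70% of its speed; a pose out of reach is approached as far as the arm can. A call with a gripper value outside its range is refused whole. The fingers move at their own pace and stop on an object; "squeeze" is the grip in N (left out, the last holds). Time passes only in rows, so rows that do not move let the fingers close. It gives the time, the measured TCP pose, the force and the opening at its end, in the units of the state.
- get_state(): the state, without advancing time (a new reading comes with each control period).
- get_image(name): name is "side" or "top"; returns a dict with "pixels" (420x560x3 uint8, red, green, blue), "vfov" (degrees; the focal length in pixels is half the picture's height over the tangent of half this angle, whatever the lens; pixels are square), "cx", "cy" (the principal point, pixels), "dist" ([k1, k2, p1, p2, k3] as OpenCV has them; the pictures are not rectified), "rvec" (rotation vector, rad) and "tvec" (3), from world to camera coordinates, as OpenCV has them. Camera axes: x right, y down, z forward; pixel columns grow to the right and rows downward; lengths in m; the calibration is good to about 2 mm. A picture is of the moment at which its call begins. There is no depth.
- sign_off(): hands the job in, once; it reports no verdict.
Trained networks look in a picture, given as the dict that the camera call returned (one of the last four; its "shot" number tells which), for a name from the list of things; names that differ only in an ending like _2 or _b are one class to them, and where a whole thing is asked for, a point or a joint stands for the part that bears it (a point fixed in the world has none). Each returns a list of dicts, best first, with "p" (0 to 1); they miss things now and then, are a little off and sometimes report something else, mostly with a low value. They report only what shows in the picture. A call takes as long as a camera call. They do not tell look-alikes from the thing itself.
- masks_of(picture, label): "region" (420x560 bool, what is visible of it) and "xy" ([column, row] in pixels, amid what is visible of it).
The state is a dict: "clock": time; "qpos": joint angles; "qd": joint speeds; "effort": joint torques, N m; "position": TCP position; "ee_rot": TCP orientation; "contact_force": force on the tool from outside, world axes, zero at the start; "moment": the same for the moment, N m; "width": finger opening in m.
Only numpy, scipy, OpenCV 4.12 (cv2) and the standard library are available. Lean on these libraries where they do the work, as an engineer would, in place of code of your own. Each camera call takes 0.05 s, during which the arm holds its last target. There are 200 camera calls.

## Task

Test the filter module on two of its faces. First stand it on the bench with its red end squarely against the middle of the brass bar, push the sprung bar fully in, let go so that the module stays there by itself, and press the red test button fully down and let it spring back; then turn the module over so that its blue lid meets the bar, push the bar fully in again, let go and press the button once more. Leave the module there against the bar, and leave the other things on the bench where they are.

Things in the scene. Friction and masses are not known exactly. Their poses are not given: they have to be found in the camera images.
- module: radio filter module, the workpiece: a grey aluminium block 60 (x) by 50 (y) by 50 mm (z), about 0.7 kg; its whole +x end face is red, its whole top face (+z, the lid) is blue, each with two brass contact strips; the other faces are bare metal. Origin at the centre of the face that is its underside at the start, when the lid is up
- module_end (a point): centre of the module's red end face, 30 mm from the origin along the module's x and 25 mm along its z
- module_lid (a point): centre of the module's blue lid, 50 mm from the origin along the module's z
- jig: test jig fixed to the bench: green bent bracket 110 mm wide (y), its upright plate 55 mm high, 25 to 30 mm behind the origin along x, its foot running on to x = 91 mm, with the brass bar in front. No base plate: the module stands on the bench itself. Origin on the bench, below the middle of the bar's front face when the bar is out; x points into the bar, y along the bar, z up
- bar_face (a point): middle of the bar's flat front face, 28 mm above the bench; the bar is 70 mm wide (y), from 11 to 45 mm above the bench, 12 mm thick; the point moves with the bar, axes as the jig's
- bar (a joint): how far the brass bar is pushed in, along the jig's x: 0 = out, 0.006 m = fully in, against a hard stop; its weak spring (2.7 N when fully in) is held by the friction of the module's own weight on the bench
- tester: grey test box fixed to the bench, 120 by 120 by 44 mm, with one white dial and the red test button on its top; origin under its centre
- test_button (a joint): travel of the red button, 28 mm across: 0 = up, 0.006 m = fully down, which takes 5 N
- test_button_top (a point): centre of the top of the red button, pressed straight down
- meter: black box with two white dials, 120 by 120 by 44 mm, fixed to the bench, not used; origin under its centre
- bottle: clear water bottle, 62 mm across, 170 mm high, upright, bystander; origin under its centre
- spool: white solder spool, 52 mm across, 40 mm high, bystander; origin under its centre
- jar: low glass jar with white lid, 70 mm across, 50 mm high, bystander; origin under its centre
- handheld: black handheld radio standing upright, 35 by 55 mm, 168 mm high with its aerial, bystander; origin under its centre
- screwdriver: yellow screwdriver lying on the bench, bystander
- wrench: steel wrench lying on the bench, bystander
Not all that is in view belongs to the job. What is meant by the module is not brown or orange, and is the larger of those in its own colour.

How it is judged:
On the way, in this order (a step that is already met when the one before it is completed fails the run):
1. the red end is flat against the middle of the bar and the bar is pushed in (over 4 of 6 mm) (value of joint bar above 0.004 m and x of module_end in the frame of bar_face between -0.003 and 0.003 m and y of module_end in the frame of bar_face between -0.012 and 0.012 m and height (world z) of module_end below 0.036 m and angle between the x axis of module and the x axis of jig, either way round below 0.06 rad and value of joint test_button below 0.0015 m), for 0.2 s.
2. the test button is fully down while the module, let go, keeps the bar in with its red end (value of joint bar above 0.004 m and x of module_end in the frame of bar_face between -0.003 and 0.003 m and y of module_end in the frame of bar_face between -0.012 and 0.012 m and height (world z) of module_end below 0.036 m and angle between the x axis of module and the x axis of jig, either way round below 0.06 rad and value of joint test_button above 0.005 m and contact force between the fingers and module below 0.1 N), for 0.05 s.
3. the button is up again, and after turning, the blue lid is flat against the middle of the bar and the bar is pushed in (over 4 of 6 mm) (value of joint bar above 0.004 m and x of module_lid in the frame of bar_face between -0.003 and 0.003 m and y of module_lid in the frame of bar_face between -0.012 and 0.012 m and height (world z) of module_lid below 0.036 m and angle between the z axis of module and the x axis of jig, either way round below 0.06 rad and value of joint test_button below 0.0015 m), for 0.2 s.
4. the test button is fully down while the module, let go, keeps the bar in with its blue lid (value of joint bar above 0.004 m and x of module_lid in the frame of bar_face between -0.003 and 0.003 m and y of module_lid in the frame of bar_face between -0.012 and 0.012 m and height (world z) of module_lid below 0.036 m and angle between the z axis of module and the x axis of jig, either way round below 0.06 rad and value of joint test_button above 0.005 m and contact force between the fingers and module below 0.1 N), for 0.05 s.
At the end, for the whole second after the job is handed in: The module stands at rest on the bench with its blue lid flat against the bar (within 3 mm and 0.06 rad) and centred on it within 12 mm, the bar still pushed in over 4 mm, and the test button is up (under 1.5 mm) (all of step 3 and linear speed of module below 0.02 m/s); the robot touches nothing.
It fails at once if the bottle, spool, jar or handheld radio is pushed more than 40 mm or knocked over (distance of any of bottle, spool, jar, handheld from where it was at the start of the episode above 0.04 m or angle between any of bottle, spool, jar, handheld's own z axis and vertical above 0.6 rad).
It fails at once if the screwdriver or the wrench is pushed more than 40 mm (distance of any of screwdriver, wrench from where it was at the start of the episode above 0.04 m).
It also fails if it takes over 72 s, if anything falls off the work surface, if the arm or the gripper's body presses on something with over 40 N, if the wrist force passes 120 N, or if a joint passes its speed limit or range.

## Working session

There is one attempt and no reset: what is moved stays moved. The work goes in short steps, Python scripts to look and compute and a tool call to move; the robot and the scene stay as the last step left them, time stands still between calls to the robot, and variables do not carry over. Pictures are saved under pics/ and viewed, about 8 in all and at most 12, crops included, and the job is handed in when it is done.

Besides the shell and the picture viewer there is one more tool, called by a JSON object that holds its "op" and its "data". play_rows: Moves the arm, as the interface text tells. Its arguments: {"type":"object","properties":{"series":{"type":"array"},"squeeze":{"type":"number"}},"required":["series"]}

```bash
mkdir -p pics; ls; cat > h.py <<'E'
import numpy as np, cv2
from rig import *
def cam(im):
    f=210/np.tan(np.radians(im["vfov"])/2)
    K=np.array([[f,0,im["cx"]],[0,f,im["cy"]],[0,0,1.]])
    R=cv2.Rodrigues(np.array(im["rvec"],float))[0]
    return K,np.array(im["dist"],float),R,np.array(im["tvec"],float).ravel()
def toplane(im,px,z):
    K,d,R,t=cam(im)
    n=cv2.undistortPoints(np.array(px,float).reshape(-1,1,2),K,d).reshape(-1,2)
    r=np.c_[n,np.ones(len(n))]@R; c=-R.T@t
    return c+r*((z-c[2])/r[:,2])[:,None]
def proj(im,P):
    K,d,R,t=cam(im)
    return cv2.projectPoints(np.array(P,float).reshape(-1,1,3),R,t,K,d)[0].reshape(-1,2)
def save(im,n,crop=None,s=1):
    p=im["pixels"]
    if crop: p=p[crop[1]:crop[3],crop[0]:crop[2]]
    cv2.imwrite("pics/"+n+".png",cv2.resize(p[:,:,::-1],None,fx=s,fy=s,interpolation=cv2.INTER_CUBIC))
E
python3 - <<'E'
from h import *
s=get_state();print(s, tips_ahead)
for n in("top","side"):
    im=get_image(n);save(im,n+"0",s=1.42)
    print(n,im["vfov"],-cam(im)[2].T@cam(im)[3],im["dist"])
    for l in "module jig bar tester test_button meter bottle spool jar handheld screwdriver wrench module_end module_lid".split():
        z={"tester":.044,"test_button":.055,"meter":.044,"module":.05,"jar":.05,"spool":.04,"module_lid":.05,"bar":.045}.get(l,0)
        try:
            for m in masks_of(im,l)[:4]: print(l,round(m["p"],2),np.round(m["xy"]),m["region"].sum(),toplane(im,m["xy"],z)[0].round(3))
        except Exception as e: print(l,e)
E
```

```text
pics
{'clock': 0.0, 'qpos': array([ 1.19700114e+00,  2.76567752e-01,  1.50616612e+00,  8.70363557e-06,
        1.36068423e+00, -1.21018128e-01]), 'qd': array([-0.00050124, -0.00117937,  0.00076244,  0.00187555,  0.00093081,
       -0.00016985]), 'effort': array([-5.62274872e-04, -4.16779053e+01, -2.45800388e+01, -3.66586464e-04,
        1.15007150e-02,  1.30261037e-05]), 'position': array([0.14362425, 0.5562347 , 0.24144208]), 'ee_rot': array([ 4.64035532e-04,  7.90599282e-01,  6.12333196e-01, -7.85970590e-04]), 'contact_force': array([-0.2356715 , -0.28098249,  0.12985785]), 'moment': array([ 0.09505936, -0.00313235, -0.0072836 ]), 'width': 0.08546270728830045} 0.011
top 44.580224423606346 [ 0.39462176 -0.01220603  1.3944668 ] [-0.15630939  0.          0.          0.          0.        ]
module 0.93 [240. 286.] 450 [0.325 0.1   0.05 ]
module 0.59 [262. 242.] 446 [0.441 0.045 0.05 ]
module 0.57 [288. 281.] 228 [ 0.341 -0.024  0.05 ]
module 0.53 [220. 245.] 238 [0.432 0.155 0.05 ]
jig 0.84 [300. 168.] 1160 [ 0.648 -0.057  0.   ]
bar 0.69 [300. 179.] 188 [ 0.61  -0.055  0.045]
tester 0
[... 1805 characters left out ...]
2 [ 0.643 -0.242  0.04 ]
jar 0.83 [238. 153.] 638 [ 0.722 -0.168  0.05 ]
handheld 0.57 [162. 276.] 1463 [0.715 0.211 0.   ]
screwdriver 0.92 [178. 339.] 805 [0.605 0.324 0.   ]
wrench 0.81 [317. 132.] 300 [ 0.589 -0.394  0.   ]
wrench 0.19 [370. 147.] 80 [ 0.432 -0.392  0.   ]
module_end 0.97 [308. 258.] 952 [0.447 0.034 0.   ]
module_end 0.92 [288. 302.] 455 [ 0.442  0.157 -0.   ]
module_end 0.72 [355. 294.] 1072 [0.322 0.084 0.   ]
module_end 0.66 [359. 253.] 518 [ 0.347 -0.026  0.   ]
module_lid 0.89 [287. 302.] 476 [0.433 0.187 0.05 ]
module_lid 0.72 [355. 296.] 1032 [0.316 0.121 0.05 ]
module_lid 0.6 [309. 256.] 984 [0.436 0.065 0.05 ]
module_lid 0.57 [362. 255.] 494 [0.333 0.018 0.05 ]
```

View pics/top0.png

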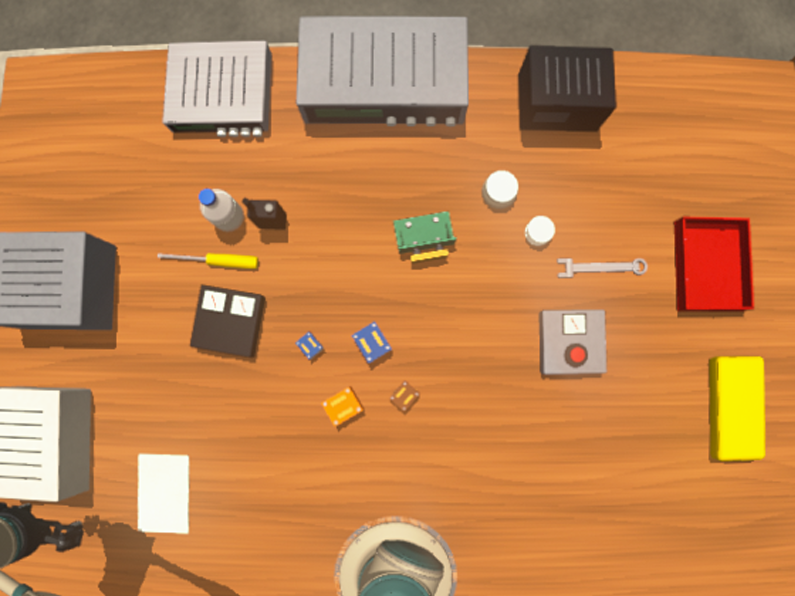

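View pics/side0.png

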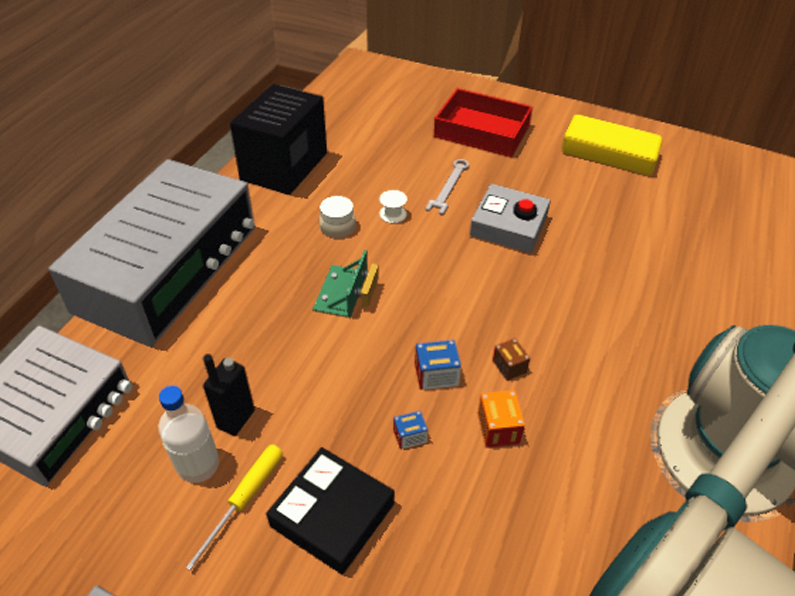

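```bash
python3 - <<'E'
from h import *
a=get_image("top");b=get_image("side")
def crop(p,c,s): return cv2.resize(p[c[1]:c[3],c[0]:c[2]][:,:,::-1],None,fx=s,fy=s,interpolation=cv2.INTER_CUBIC)
A=crop(a["pixels"],(200,215,320,305),3.3);B=crop(b["pixels"],(270,225,390,325),3.3)
A2=crop(a["pixels"],(260,145,340,195),3.3);B2=crop(b["pixels"],(210,170,290,230),3.3)
out=np.zeros((600,800,3),np.uint8)
for im,(x,y) in ((A,(0,0)),(B,(400,0)),(A2,(0,340)),(B2,(400,340))):
    im=im[:600-y,:800-x]; out[y:y+im.shape[0],x:x+im.shape[1]]=im
cv2.imwrite("pics/crop.png",out)
E
```

```text
(no output)
```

View pics/crop.png

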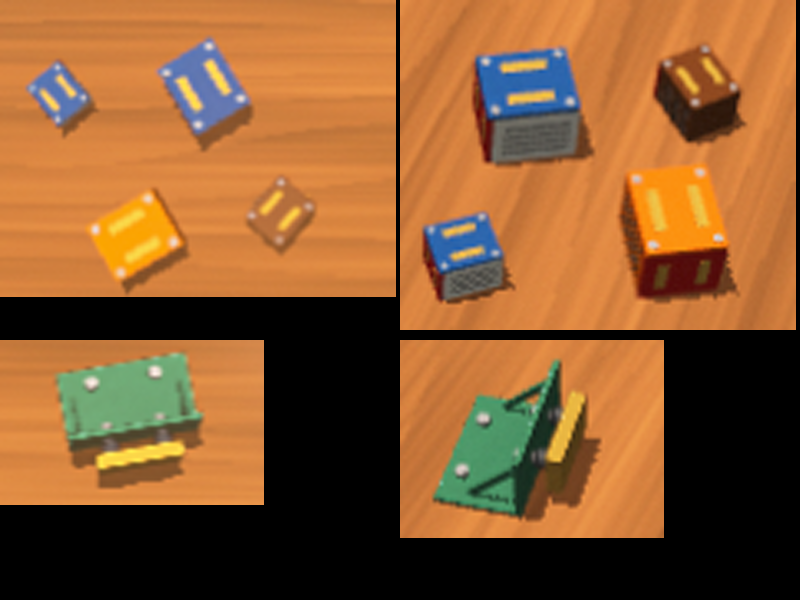

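The module is the larger blue one (top picture, about 262,242 in raw pixels), with its red end facing away from the robot towards the jig (300,175). The button is at (409,250). The next step fits the poses by silhouette overlap.

```bash
cat > fit.py <<'E'
from h import *
from scipy.optimize import minimize
def seg(im,kind,near,rad):
    hsv=cv2.cvtColor(im["pixels"],cv2.COLOR_RGB2HSV);H,S,V=[hsv[...,i].astype(int) for i in range(3)]
    m={"blue":(abs(H-113)<14)&(S>90),"green":(H>55)&(H<95)&(S>80),"yellow":(H>18)&(H<32)&(S>130)&(V>60),
       "red":((H<5)|(H>174))&(S>170)}[kind].astype(np.uint8)
    c=np.zeros_like(m);cv2.circle(c,tuple(int(v) for v in near),rad,1,-1);m&=c
    n,l,st,ce=cv2.connectedComponentsWithStats(m)
    return (l==1+np.argmax(st[1:,4])).astype(np.uint8)
def hullmask(m):
    p=np.argwhere(m)[:,::-1].astype(np.int32);o=np.zeros(m.shape,np.uint8)
    return cv2.fillConvexPoly(o,cv2.convexHull(p),1).astype(float)
def render(im,P):
    p=((proj(im,P)+.5)*4).astype(np.float32)
    h=cv2.convexHull(p); o=np.zeros((1680,2240),np.float32)
    cv2.fillConvexPoly(o,np.round(h*16).astype(np.int32),1.,shift=4)
    return cv2.resize(o,(560,420),interpolation=cv2.INTER_AREA)
def box(x,y,z): return np.array([[a,b,c] for a in x for b in y for c in z],float)
def place(p,P):
    c,s=np.cos(p[2]),np.sin(p[2]); return np.c_[p[0]+c*P[:,0]-s*P[:,1],p[1]+s*P[:,0]+c*P[:,1],P[:,2]]
def fit(items,p0):  # items: (im,mask,pts)
    def cost(q):
        p=[p0[0]+q[0]/1e3,p0[1]+q[1]/1e3,p0[2]+q[2]/40]
        return sum(abs(render(i,place(p,P))-m).sum()/m.sum() for i,m,P in items)
    r=minimize(cost,[0,0,0],method="Nelder-Mead",options=dict(initial_simplex=[[0,0,0],[8,0,0],[0,8,0],[0,0,6]],xatol=.05,fatol=1e-3))
    return np.array(p0)+r.x/[1e3,1e3,40],r.fun/len(items)
E
python3 - <<'E'
from fit import *
a=get_image("top");b=get_image("side")
lid=box((-.03,.03),(-.025,.025),(.05,))
ma=hullmask(seg(a,"blue",(262,242),18));mb=hullmask(seg(b,"blue",(308,252),22))
for w in ([(a,ma,lid)],[(b,mb,lid)],[(a,ma,lid),(b,mb,lid)]):
  for y0 in (.4,-.4): print("module",*fit(w,[.441,.045,y0]))
G=np.r_[box((.025,.091),(-.055,.055),(0,.004)),box((.025,.03),(-.055,.055),(0,.055))]
Y=box((0,.012),(-.035,.035),(.011,.045))
ga,gb=[hullmask(seg(i,"green",c,40)) for i,c in((a,(298,167)),(b,(242,200)))]
ya,yb=[hullmask(seg(i,"yellow",c,25)) for i,c in((a,(302,181)),(b,(261,200)))]
print(ma.sum(),mb.sum(),ga.sum(),gb.sum(),ya.sum(),yb.sum())
for w in ([(a,ga,G),(a,ya,Y)],[(b,gb,G),(b,yb,Y)],[(a,ga,G),(b,gb,G)],[(a,ga,G),(a,ya,Y),(b,gb,G),(b,yb,Y)]): print("jig",*fit(w,[.6,-.055,.1]))
pts=[]
for i,c in((a,(408,250)),(b,(370,147))):
    m=seg(i,"red",c,14);q=np.argwhere(m)[:,::-1].mean(0);print("button",q,m.sum());pts.append(q)
for z in(.044,.05,.055,.06,.065): print(z,toplane(a,pts[0],z)[0].round(4),toplane(b,pts[1],z)[0].round(4))
E
```

```text
module [0.44577199 0.04744824 0.53394108] 0.1631217277486911
module [ 0.44624937  0.04738368 -0.2870683 ] 0.35487565445026176
module [0.44404498 0.05119872 0.55183637] 0.055379746835443035
module [ 0.44459104  0.05084211 -0.79528622] 0.26390144665461124
module [0.44473157 0.04948234 0.51533493] 0.14861376073393107
module [0.44445074 0.05014219 0.55496203] 0.1473266061842591
382.0 553.0 788.0 1078.0 149.0 179.0
jig [ 0.60497358 -0.06084062  0.18039675] 0.2178873858719722
jig [ 0.60409903 -0.06130536  0.20822909] 0.22347631917165037
jig [ 0.60286598 -0.05836643  0.16463609] 0.1665663583153612
jig [ 0.60441544 -0.06123006  0.20155313] 0.2294900553743459
button [406.421875 249.15625 ] 64
button [369.95180723 144.80722892] 83
0.044 [ 0.4237 -0.3385  0.044 ] [ 0.4244 -0.3481  0.044 ]
0.05 [ 0.4236 -0.337   0.05  ] [ 0.4231 -0.3407  0.05  ]
0.055 [ 0.4234 -0.3358  0.055 ] [ 0.422  -0.3346  0.055 ]
0.06 [ 0.4233 -0.3346  0.06  ] [ 0.4209 -0.3284  0.06  ]
0.065 [ 0.4232 -0.3334  0.065 ] [ 0.4198 -0.3222  0.065 ]
```

{"op": "play_rows", "data": {"series": [{"dx": 15,"dy": -25.5,"turn": 0.04,"fingers": -1},{"dx": 15,"dy": -25.5,"turn": 0.04,"fingers": -1},{"dx": 15,"dy": -25.5,"turn": 0.04,"fingers": -1},{"dx": 15,"dy": -25.5,"turn": 0.04,"fingers": -1},{"dx": 15,"dy": -25.5,"turn": 0.04,"fingers": -1},{"dx": 15,"dy": -25.5,"turn": 0.04,"fingers": -1},{"dx": 15,"dy": -25.5,"turn": 0.04,"fingers": -1},{"dx": 15,"dy": -25.5,"turn": 0.04,"fingers": -1},{"dx": 15,"dy": -25.5,"turn": 0.04,"fingers": -1},{"dx": 15,"dy": -25.5,"turn": 0.04,"fingers": -1},{"dx": 15,"dy": -25.5,"turn": 0.04,"fingers": -1},{"dx": 15,"dy": -25.5,"turn": 0.04,"fingers": -1},{"dx": 15,"dy": -25.5,"turn": 0.04,"fingers": -1},{"dx": 15,"dy": -25.5,"turn": 0.04,"fingers": -1},{"dx": 15,"dy": -25.5,"turn": 0.04,"fingers": -1},{"dx": 15,"dy": -25.5,"turn": 0.04,"fingers": -1},{"dx": 15,"dy": -25.5,"turn": 0.04,"fingers": -1},{"dx": 15,"dy": -25.5,"turn": 0.04,"fingers": -1},{"dx": 15,"dy": -25.5,"turn": 0.04,"fingers": -1},{"dx": 15,"dy": -25.5,"turn": 0.04,"fingers": -1}], "squeeze": 40}}

```text
invalid input at $.series[0]: expected keys fingers, dx, dy, dz, turn
```

```bash
cat >> h.py <<'E'
def st():
    s=get_state();q=s["ee_rot"]
    x=np.array([q[0]**2+q[1]**2-q[2]**2-q[3]**2,2*(q[1]*q[2]+q[0]*q[3])])
    print("t %.2f"%s["clock"],"pos mm",(s["position"]*1e3).round(1),"jaw %.3f"%np.arctan2(x[1],x[0]),"F",s["contact_force"].round(1),"w %.1f"%(s["width"]*1e3),"q6 %.2f"%s["qpos"][5])
E
python3 -c "
from h import *
st()"
```

```text
t 1.70 pos mm [143.8 556.8 242.3] jaw 1.318 F [-0.5  0.3  0.7] w 85.5 q6 -0.12
```

{"op": "play_rows", "data": {"series": [{"dx": 15,"dy": -25.5,"dz": 0,"turn": 0.04,"fingers": -1},{"dx": 15,"dy": -25.5,"dz": 0,"turn": 0.04,"fingers": -1},{"dx": 15,"dy": -25.5,"dz": 0,"turn": 0.04,"fingers": -1},{"dx": 15,"dy": -25.5,"dz": 0,"turn": 0.04,"fingers": -1},{"dx": 15,"dy": -25.5,"dz": 0,"turn": 0.04,"fingers": -1},{"dx": 15,"dy": -25.5,"dz": 0,"turn": 0.04,"fingers": -1},{"dx": 15,"dy": -25.5,"dz": 0,"turn": 0.04,"fingers": -1},{"dx": 15,"dy": -25.5,"dz": 0,"turn": 0.04,"fingers": -1},{"dx": 15,"dy": -25.5,"dz": 0,"turn": 0.04,"fingers": -1},{"dx": 15,"dy": -25.5,"dz": 0,"turn": 0.04,"fingers": -1},{"dx": 15,"dy": -25.5,"dz": 0,"turn": 0.04,"fingers": -1},{"dx": 15,"dy": -25.5,"dz": 0,"turn": 0.04,"fingers": -1},{"dx": 15,"dy": -25.5,"dz": 0,"turn": 0.04,"fingers": -1},{"dx": 15,"dy": -25.5,"dz": 0,"turn": 0.04,"fingers": -1},{"dx": 15,"dy": -25.5,"dz": 0,"turn": 0.04,"fingers": -1},{"dx": 15,"dy": -25.5,"dz": 0,"turn": 0.04,"fingers": -1},{"dx": 15,"dy": -25.5,"dz": 0,"turn": 0.04,"fingers": -1},{"dx": 15,"dy": -25.5,"dz": 0,"turn": 0.04,"fingers": -1},{"dx": 15,"dy": -25.5,"dz": 0,"turn": 0.04,"fingers": -1},{"dx": 15,"dy": -25.5,"dz": 0,"turn": 0.04,"fingers": -1}], "squeeze": 40}}

```text
clock: 3.37
position: [0.4505, 0.0274, 0.2449]
ee_rot: [0.0, 0.467, 0.884, 0.005]
contact_force: [-0.2, 1.0, -0.1]
width: 0.0855
```

```bash
python3 -c "
from h import *
st()"
```

```text
t 3.37 pos mm [450.5  27.4 244.9] jaw 2.169 F [-0.2  1.  -0.1] w 85.5 q6 -2.27
```

{"op": "play_rows", "data": {"series": [{"dx": -5,"dy": 22,"dz": -30,"turn": -0.05,"fingers": -1},{"dx": 0,"dy": 0,"dz": -35,"turn": 0,"fingers": -1},{"dx": 0,"dy": 0,"dz": -35,"turn": 0,"fingers": -1},{"dx": 0,"dy": 0,"dz": -30,"turn": 0,"fingers": -1},{"dx": 0,"dy": 0,"dz": -5,"turn": 0,"fingers": -1},{"dx": 0,"dy": 0,"dz": 0,"turn": 0,"fingers": -1}]}}

```text
clock: 3.87
position: [0.454, 0.039, 0.1091]
ee_rot: [0.008, 0.497, 0.868, 0.007]
contact_force: [-0.3, -0.3, 0.0]
width: 0.0857
```

{"op": "play_rows", "data": {"series": [{"dx": -9,"dy": 10.5,"dz": 0,"turn": 0.01,"fingers": -1},{"dx": 0,"dy": 0,"dz": 0,"turn": 0,"fingers": -1},{"dx": 0,"dy": 0,"dz": 0,"turn": 0,"fingers": -1}]}}

```text
clock: 4.12
position: [0.4462, 0.0507, 0.1122]
ee_rot: [0.01, 0.492, 0.87, 0.008]
contact_force: [0.4, -0.5, 0.1]
width: 0.0854
```

```bash
python3 -c "
from h import *
st()"
```

```text
t 4.12 pos mm [446.2  50.7 112.2] jaw 2.113 F [ 0.4 -0.5  0.1] w 85.4 q6 -2.16
```

{"op": "play_rows", "data": {"series": [{"dx": -1,"dy": -1,"dz": -30,"turn": 0,"fingers": -1},{"dx": 0,"dy": 0,"dz": -30,"turn": 0,"fingers": -1},{"dx": 0,"dy": 0,"dz": -25,"turn": 0,"fingers": -1},{"dx": 0,"dy": 0,"dz": -5,"turn": 0,"fingers": -1},{"dx": 0,"dy": 0,"dz": 0,"turn": 0,"fingers": -1}]}}

```text
clock: 4.53
position: [0.4544, 0.0512, 0.0295]
ee_rot: [0.022, 0.49, 0.871, 0.014]
contact_force: [-0.6, -0.4, 0.5]
width: 0.0852
```

```bash
python3 - <<'E'
from fit import *
st(); print(get_state()["ee_rot"])
a=get_image("top")
# jig yaw by straight-edge fits in the world plane
m=seg(a,"green",(298,167),40)
p=np.argwhere(m)[:,::-1].astype(float); w=toplane(a,p,0.0)
for name,z,sgn in(("back edge",0.003,1),("plate top/front",0.055,-1)):
    e=[]
    for c in np.unique(p[:,0])[4:-4]:
        r=p[p[:,0]==c][:,1]; e.append([c,(r.min()-.5) if sgn>0 else (r.max()+.5)])
    q=toplane(a,e,z); k,b0=np.polyfit(q[:,1],q[:,0],1); k2=[t for t in abs(q[:,0]-k*q[:,1]-b0)]
    g=np.array(k2)<np.median(k2)*2.5; k,b0=np.polyfit(q[g,1],q[g,0],1)
    print(name,"yaw",-np.arctan(k),"mid",q[:,1].mean(),k*q[:,1].mean()+b0,"ends",q[0],q[-1])
m=seg(a,"yellow",(302,181),25);p=np.argwhere(m)[:,::-1].astype(float);print(cv2.minAreaRect((toplane(a,p,.045)[:,:2]*1e3).astype(np.float32)),toplane(a,p,.045).mean(0))
E
```

```text
t 4.53 pos mm [454.4  51.2  29.5] jaw 2.116 F [-0.6 -0.4  0.5] w 85.2 q6 -2.17
[0.02179636 0.49001712 0.87133036 0.01384016]
back edge yaw 0.18239276441002006 mid -0.05227196116173913 0.6912391238488039 ends [ 0.68183521 -0.00666114  0.003     ] [ 0.69648661 -0.09794631  0.003     ]
plate top/front yaw 0.17965810017463396 mid -0.05083604515378121 0.6274687683729321 ends [ 0.61987326 -0.00714306  0.055     ] [ 0.63649217 -0.09459556  0.055     ]
((608.3025512695312, -60.262428283691406), (13.238245010375977, 71.16352081298828), 10.715217590332031) [ 0.6081799  -0.05943331  0.045     ]
```

{"op": "play_rows", "data": {"series": [{"dx": -4.5,"dy": -1,"dz": -5,"turn": 0,"fingers": -1},{"dx": -4.5,"dy": -1,"dz": -4,"turn": 0,"fingers": -1},{"dx": 0,"dy": 0,"dz": 0,"turn": 0,"fingers": -1},{"dx": 0,"dy": 0,"dz": 0,"turn": 0,"fingers": -1}]}}

```text
clock: 4.92
position: [0.4488, 0.049, 0.0251]
ee_rot: [0.027, 0.49, 0.871, 0.016]
contact_force: [0.3, 0.5, -0.4]
width: 0.0854
```

{"op": "play_rows", "data": {"series": [{"dx": 0,"dy": 0,"dz": 0,"turn": 0,"fingers": -1},{"dx": 0,"dy": 0,"dz": 0,"turn": 0,"fingers": -1},{"dx": 0,"dy": 0,"dz": 0,"turn": 0,"fingers": -1},{"dx": 0,"dy": 0,"dz": 0,"turn": 0,"fingers": -1}]}}

```text
clock: 5.25
position: [0.4498, 0.0488, 0.0267]
ee_rot: [0.028, 0.49, 0.871, 0.017]
contact_force: [-0.2, -0.6, 0.6]
width: 0.0853
```

```bash
python3 -c "
from h import *
st();print(get_state()['qpos'],get_state()['qd'])"
```

```text
t 5.25 pos mm [449.8  48.8  26.7] jaw 2.116 F [-0.2 -0.6  0.6] w 85.3 q6 -2.17
[-0.05006429  0.31027976  2.11370716  0.0088094   0.65209172 -2.17430805] [ 0.00103234 -0.00547652 -0.00321862  0.00090183  0.00314731  0.00168484]
```

{"op": "play_rows", "data": {"series": [{"dx": -3,"dy": 0,"dz": -6,"turn": 0,"fingers": -1},{"dx": -3,"dy": 0,"dz": -5,"turn": 0,"fingers": 0},{"dx": 0,"dy": 0,"dz": 0,"turn": 0,"fingers": 1},{"dx": 0,"dy": 0,"dz": 0,"turn": 0,"fingers": 1},{"dx": 0,"dy": 0,"dz": 0,"turn": 0,"fingers": 1},{"dx": 0,"dy": 0,"dz": 0,"turn": 0,"fingers": 1},{"dx": 0,"dy": 0,"dz": 0,"turn": 0,"fingers": 1},{"dx": 0,"dy": 0,"dz": 0,"turn": 0,"fingers": 1}], "squeeze": 40}}

```text
clock: 5.92
position: [0.4443, 0.0484, 0.0153]
ee_rot: [0.029, 0.489, 0.871, 0.017]
contact_force: [-0.9, 0.1, 2.3]
width: 0.0498
```

{"op": "play_rows", "data": {"series": [{"dx": 0,"dy": 0,"dz": 15,"turn": 0,"fingers": 1},{"dx": 0,"dy": 0,"dz": 15,"turn": 0,"fingers": 1},{"dx": 11,"dy": -12,"dz": 0,"turn": -0.04,"fingers": 1},{"dx": 11,"dy": -12,"dz": 0,"turn": -0.04,"fingers": 1},{"dx": 11,"dy": -12,"dz": 0,"turn": -0.04,"fingers": 1},{"dx": 11,"dy": -12,"dz": 0,"turn": -0.04,"fingers": 1},{"dx": 11,"dy": -12,"dz": 0,"turn": -0.04,"fingers": 1},{"dx": 11,"dy": -12,"dz": 0,"turn": -0.04,"fingers": 1},{"dx": 11,"dy": -12,"dz": 0,"turn": -0.04,"fingers": 1},{"dx": 11,"dy": -12,"dz": 0,"turn": -0.04,"fingers": 1},{"dx": 11,"dy": -12,"dz": 0,"turn": -0.04,"fingers": 1},{"dx": 0,"dy": 0,"dz": 0,"turn": 0,"fingers": 1},{"dx": 0,"dy": 0,"dz": 0,"turn": 0,"fingers": 1}]}}

```text
clock: 7.0
position: [0.5457, -0.0753, 0.0344]
ee_rot: [0.021, 0.654, 0.756, 0.008]
contact_force: [-0.5, 0.6, -6.1]
width: 0.0494
```

```bash
python3 -c "
from h import *
st();print(get_state()['ee_rot'])"
```

```text
t 7.00 pos mm [545.7 -75.3  34.4] jaw 1.715 F [-0.5  0.6 -6.1] w 49.4 q6 -1.97
[0.02088446 0.65400686 0.75616237 0.00757199]
```

{"op": "play_rows", "data": {"series": [{"dx": 3,"dy": 2,"dz": -5,"turn": 0.018,"fingers": 1},{"dx": 3,"dy": 2,"dz": -5,"turn": 0.018,"fingers": 1},{"dx": 2,"dy": 2,"dz": -5,"turn": 0,"fingers": 1},{"dx": 0,"dy": 0,"dz": -3,"turn": 0,"fingers": 1},{"dx": 0,"dy": 0,"dz": 0,"turn": 0,"fingers": 1}]}}

```text
clock: 7.42
position: [0.5545, -0.0698, 0.0153]
ee_rot: [0.02, 0.64, 0.768, 0.008]
contact_force: [0.6, -0.5, -6.4]
width: 0.0492
```

```bash
python3 - <<'E'
from fit import *
st()
a=get_image("top");b=get_image("side");out=np.zeros((600,800,3),np.uint8)
for k,(im,c) in enumerate(((a,(250,140,350,240)),(b,(200,160,300,260)))):
    out[:400,400*k:400*k+400]=cv2.resize(im["pixels"][c[1]:c[3],c[0]:c[2]][:,:,::-1],(400,400),interpolation=cv2.INTER_CUBIC)
cv2.imwrite("pics/c2.png",out[:400])
E
```

```text
t 7.42 pos mm [554.5 -69.8  15.3] jaw 1.752 F [ 0.6 -0.5 -6.4] w 49.2 q6 -2.00
```

View pics/c2.png

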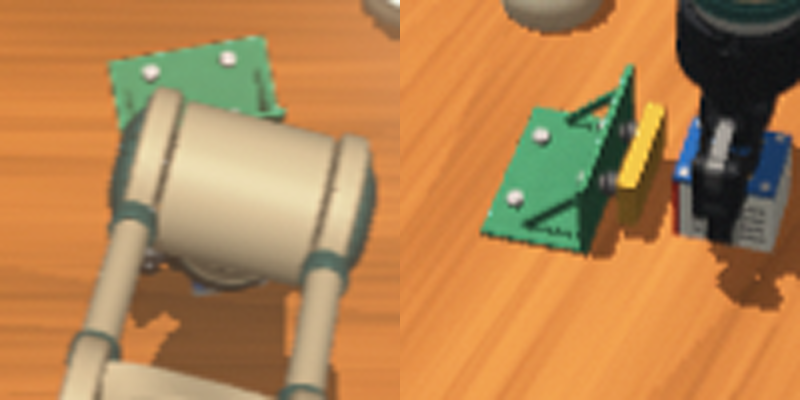

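{"op": "play_rows", "data": {"series": [{"dx": 5,"dy": 1,"dz": -1.5,"turn": 0,"fingers": 1},{"dx": 5,"dy": 1,"dz": -1,"turn": 0,"fingers": 1},{"dx": 0,"dy": 0,"dz": 0,"turn": 0,"fingers": 1}]}}

```text
clock: 7.77
position: [0.5573, -0.0687, 0.0161]
ee_rot: [0.016, 0.638, 0.77, 0.002]
contact_force: [0.1, 0.3, -7.2]
width: 0.0496
```

{"op": "play_rows", "data": {"series": [{"dx": 4,"dy": 0.7,"dz": -2,"turn": 0,"fingers": 1},{"dx": 4,"dy": 0.7,"dz": -2,"turn": 0,"fingers": 1},{"dx": 4,"dy": 0.7,"dz": -1,"turn": 0,"fingers": 1},{"dx": 0,"dy": 0,"dz": 0,"turn": 0,"fingers": 1}]}}

```text
clock: 8.1
position: [0.5601, -0.0677, 0.0161]
ee_rot: [0.011, 0.635, 0.772, -0.005]
contact_force: [0.4, 0.9, -7.1]
width: 0.0492
```

```bash
python3 - <<'E'
from fit import *
st();s=get_state();print(s["qpos"].round(3),s["effort"].round(2),s["moment"].round(2))
a=get_image("top");b=get_image("side");out=np.zeros((400,800,3),np.uint8)
for k,(im,c) in enumerate(((a,(220,140,360,280)),(b,(200,120,340,260)))):
    out[:400,400*k:400*k+400]=cv2.resize(im["pixels"][c[1]:c[3],c[0]:c[2]][:,:,::-1],(400,400),interpolation=cv2.INTER_CUBIC)
cv2.imwrite("pics/c3.png",out[:400])
E
```

```text
t 8.10 pos mm [560.1 -67.7  16.1] jaw 1.765 F [ 0.4  0.9 -7.1] w 49.2 q6 -1.98
[-0.232  0.47   1.841 -0.026  0.815 -1.979] [-1.600e-01 -4.914e+01 -1.788e+01 -2.100e-01  3.200e-01  1.000e-02] [-0.01 -0.05  0.03]
```

View pics/c3.png

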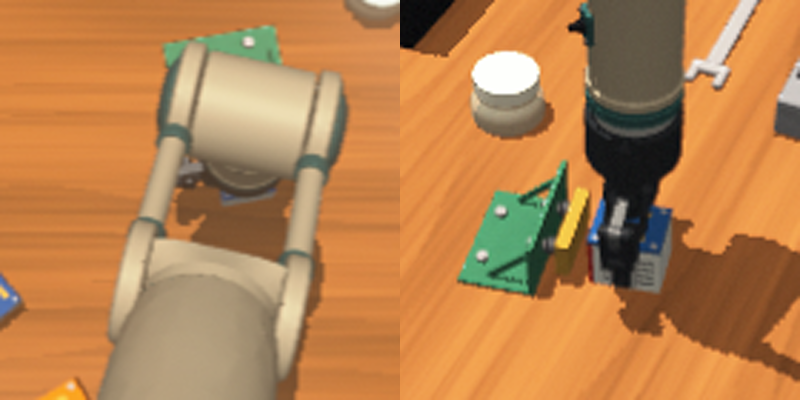

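{"op": "play_rows", "data": {"series": [{"dx": 10,"dy": 1.5,"dz": -3,"turn": 0,"fingers": 1},{"dx": 0,"dy": 0,"dz": 0,"turn": 0,"fingers": 1}]}}

```text
clock: 8.37
position: [0.5636, -0.067, 0.015]
ee_rot: [0.006, 0.634, 0.773, -0.01]
contact_force: [1.9, -0.9, -6.6]
width: 0.0493
```

```bash
python3 -c "
from h import *
st();print(get_state()['ee_rot'],get_state()['qpos'].round(3))"
```

```text
t 8.37 pos mm [563.6 -67.   15. ] jaw 1.768 F [ 1.9 -0.9 -6.6] w 49.3 q6 -1.97
[ 0.00619835  0.63396526  0.77327138 -0.01005061] [-0.226  0.481  1.824 -0.032  0.835 -1.973]
```

{"op": "play_rows", "data": {"series": [{"dx": 6,"dy": 1,"dz": -2,"turn": -0.01,"fingers": 1},{"dx": 6,"dy": 1,"dz": -2,"turn": -0.01,"fingers": 1},{"dx": 6,"dy": 1,"dz": -2,"turn": 0,"fingers": 1},{"dx": 6,"dy": 1,"dz": -1,"turn": 0,"fingers": 1},{"dx": 0,"dy": 0,"dz": 0,"turn": 0,"fingers": 1}]}}

```text
clock: 8.78
position: [0.567, -0.0658, 0.016]
ee_rot: [-0.008, 0.638, 0.769, -0.026]
contact_force: [0.3, 0.1, -6.5]
width: 0.0495
```

```bash
python3 -c "
from h import *
st();print(get_state()['ee_rot'],get_state()['qpos'].round(3))"
```

```text
t 8.78 pos mm [567.  -65.8  16. ] jaw 1.757 F [ 0.3  0.1 -6.5] w 49.5 q6 -1.94
[-0.00813453  0.63815304  0.7694189  -0.02625036] [-0.213  0.5    1.781 -0.05   0.9   -1.938]
```

{"op": "play_rows", "data": {"series": [{"dx": 0,"dy": 0,"dz": -6,"turn": 0,"fingers": 1},{"dx": 0,"dy": 0,"dz": 0,"turn": 0,"fingers": -1},{"dx": 0,"dy": 0,"dz": 0,"turn": 0,"fingers": -1},{"dx": 0,"dy": 0,"dz": 0,"turn": 0,"fingers": -1},{"dx": 0,"dy": 0,"dz": 0,"turn": 0,"fingers": -1},{"dx": 0,"dy": 0,"dz": 20,"turn": 0,"fingers": -1},{"dx": 0,"dy": 0,"dz": 25,"turn": 0,"fingers": -1},{"dx": 0,"dy": 0,"dz": 25,"turn": 0,"fingers": -1},{"dx": 0,"dy": 0,"dz": 25,"turn": 0,"fingers": -1},{"dx": 0,"dy": 0,"dz": 0,"turn": 0,"fingers": -1}]}}

```text
clock: 9.62
position: [0.5701, -0.0643, 0.107]
ee_rot: [-0.008, 0.638, 0.77, -0.025]
contact_force: [1.4, 0.9, 1.8]
width: 0.0854
```

```bash
python3 -c "
from h import *
st();print(get_state()['ee_rot'],get_state()['qpos'].round(3))"
```

```text
t 9.62 pos mm [570.1 -64.3 107. ] jaw 1.757 F [1.4 0.9 1.8] w 85.4 q6 -1.95
[-0.00802017  0.6380884   0.76951963 -0.02486787] [-0.211  0.4    1.677 -0.041  1.103 -1.949]
```

{"op": "play_rows", "data": {"series": [{"dx": -20,"dy": -3.5,"dz": 0,"turn": 0,"fingers": 1},{"dx": -20,"dy": -3.5,"dz": 0,"turn": 0,"fingers": 1},{"dx": -20,"dy": -3.5,"dz": 0,"turn": 0,"fingers": 1},{"dx": -20,"dy": -3.5,"dz": 0,"turn": 0,"fingers": 1},{"dx": -10,"dy": -1.5,"dz": 0,"turn": 0,"fingers": 1},{"dx": 0,"dy": 0,"dz": 0,"turn": 0,"fingers": 1}]}}

```text
clock: 10.12
position: [0.4807, -0.0793, 0.1043]
ee_rot: [-0.006, 0.638, 0.77, -0.023]
contact_force: [0.1, -0.0, 0.5]
width: 0.0121
```

```bash
cat >> fit.py <<'E'
def fitmod(im,near,P,p0,rad=24,kind="blue"):
    m=seg(im,kind,near,rad); h=hullmask(m); return fit([(im,h,P)],p0),int(m.sum())
LID=box((-.03,.03),(-.025,.025),(.05,))
def rel(p,j=(.603,-.060,.18)):
    c,s=np.cos(j[2]),np.sin(j[2]);d=np.array(p[:2])-j[:2];return np.array([c*d[0]+s*d[1],-s*d[0]+c*d[1]])*1e3,p[2]-j[2] if len(p)>2 else 0
E
python3 - <<'E'
from fit import *
st();print(get_state()['ee_rot'].round(3))
b=get_image("side");a=get_image("top")
q=proj(b,[[.565,-.066,.05]])[0];print(q)
r=fitmod(b,q,LID,[.565,-.066,.18]);print(r,rel(r[0][0]))
q=proj(a,[[.565,-.066,.05]])[0]
r=fitmod(a,q,LID,[.565,-.066,.18]);print(r,rel(r[0][0]))
out=np.zeros((400,800,3),np.uint8)
for k,(im,c) in enumerate(((a,(240,140,340,240)),(b,(200,160,300,260)))):
    out[:400,400*k:400*k+400]=cv2.resize(im["pixels"][c[1]:c[3],c[0]:c[2]][:,:,::-1],(400,400),interpolation=cv2.INTER_CUBIC)
cv2.imwrite("pics/c4.png",out)
E
```

```text
t 10.12 pos mm [480.7 -79.3 104.3] jaw 1.758 F [ 0.1 -0.   0.5] w 12.1 q6 -2.01
[-0.006  0.638  0.77  -0.023]
[277.93890391 196.88331125]
((array([ 0.56348045, -0.06102998,  0.18626928]), np.float64(0.0692016317016317)), 302) (array([-39.06546144,   6.06182648]), np.float64(0.0062692820115697045))Traceback (most recent call last):
  File "<stdin>", line 7, in <module>
  File "fit.py", line 28, in fitmod
    m=seg(im,kind,near,rad); h=hullmask(m); return fit([(im,h,P)],p0),int(m.sum())
  File "fit.py", line 9, in seg
    return (l==1+np.argmax(st[1:,4])).astype(np.uint8)
                 ~~~~~~~~~^^^^^^^^^^
    return _wrapfunc(a, 'argmax', axis=axis, out=out, **kwds)
    return bound(*args, **kwds)
ValueError: attempt to get argmax of an empty sequence
```

{"op": "play_rows", "data": {"series": [{"dx": -6,"dy": 0,"dz": -15,"turn": 0,"fingers": 1},{"dx": -6,"dy": 0,"dz": -20,"turn": 0,"fingers": 1},{"dx": -6,"dy": 0,"dz": -20,"turn": 0,"fingers": 1},{"dx": -4,"dy": -1,"dz": -18,"turn": 0,"fingers": 1},{"dx": 0,"dy": -2,"dz": -6,"turn": 0,"fingers": 1},{"dx": 0,"dy": 0,"dz": 0,"turn": 0,"fingers": 1}]}}

```text
clock: 10.72
position: [0.4736, -0.0838, 0.0238]
ee_rot: [0.003, 0.637, 0.77, -0.018]
contact_force: [-0.2, -0.1, 0.2]
width: 0.0002
```

```bash
python3 - <<'E'
from fit import *
st();s=get_state();q=s['ee_rot'];print("tilt",2*(q[1]*q[3]+q[0]*q[2]),2*(q[2]*q[3]-q[0]*q[1]),rel(s["position"][:2]))
E
```

```text
t 10.72 pos mm [473.6 -83.8  23.8] jaw 1.760 F [-0.2 -0.1  0.2] w 0.2 q6 -2.02
tilt -0.01807023114423911 -0.030682482237366936 (array([-131.53527545,   -0.29323036]), 0)
```

{"op": "play_rows", "data": {"series": [{"dx": 10,"dy": 2,"dz": 0,"turn": 0,"fingers": 1},{"dx": 12,"dy": 2,"dz": 0,"turn": 0,"fingers": 1},{"dx": 12,"dy": 2,"dz": 0,"turn": 0,"fingers": 1},{"dx": 12,"dy": 2,"dz": 0,"turn": 0,"fingers": 1},{"dx": 8,"dy": 1.5,"dz": 0,"turn": 0,"fingers": 1},{"dx": 0,"dy": 0,"dz": 0,"turn": 0,"fingers": 1}]}}

```text
clock: 11.22
position: [0.538, -0.074, 0.027]
ee_rot: [0.005, 0.637, 0.77, -0.016]
contact_force: [-2.2, 0.1, -0.5]
width: 0.0001
```

```bash
cat >> fit.py <<'E'
def tt():
    st();s=get_state();q=s['ee_rot'];print("tilt",2*(q[1]*q[3]+q[0]*q[2]),2*(q[2]*q[3]-q[0]*q[1]),rel(s["position"][:2]))
E
python3 - <<'E'
from fit import *
tt()
E
```

```text
t 11.22 pos mm [538. -74.  27.] jaw 1.759 F [-2.2  0.1 -0.5] w 0.1 q6 -1.97
tilt -0.01275540353902981 -0.03172761881451112 (array([-66.41029751,  -2.13280206]), 0)
```

{"op": "play_rows", "data": {"series": [{"dx": 8,"dy": 1.5,"dz": 0,"turn": 0,"fingers": 1}]}}

```text
clock: 11.3
position: [0.5396, -0.0727, 0.027]
ee_rot: [-0.0, 0.636, 0.771, -0.021]
contact_force: [-31.1, -15.0, 20.9]
width: 0.0
```

{"op": "play_rows", "data": {"series": [{"dx": 8,"dy": 1.5,"dz": 0,"turn": 0,"fingers": 1}]}}

```text
clock: 11.38
position: [0.5392, -0.0727, 0.0272]
ee_rot: [-0.006, 0.635, 0.772, -0.029]
contact_force: [-21.7, -13.0, 14.7]
width: -0.0
```

```bash
python3 - <<'E'
from fit import *
tt()
b=get_image("side");a=get_image("top")
q=proj(b,[[.575,-.064,.05]])[0]
r=fitmod(b,q,LID,[.575,-.064,.18]);print(r,rel(r[0][0]))
out=np.zeros((400,800,3),np.uint8)
for k,(im,c) in enumerate(((a,(240,140,340,240)),(b,(200,160,300,260)))):
    out[:400,400*k:400*k+400]=cv2.resize(im["pixels"][c[1]:c[3],c[0]:c[2]][:,:,::-1],(400,400),interpolation=cv2.INTER_CUBIC)
cv2.imwrite("pics/c4.png",out)
E
```

```text
t 11.38 pos mm [539.2 -72.7  27.2] jaw 1.766 F [-21.7 -13.   14.7] w -0.0 q6 -1.96
tilt -0.046389814305443686 -0.03610116030874234 (array([-65.07911902,  -1.09479145]), 0)
((array([ 0.57827465, -0.05746999,  0.16456649]), np.float64(0.17076771653543307)), 225) (array([-23.87293658,   6.91570757]), np.float64(-0.015433511094415459))
```

View pics/c4.png

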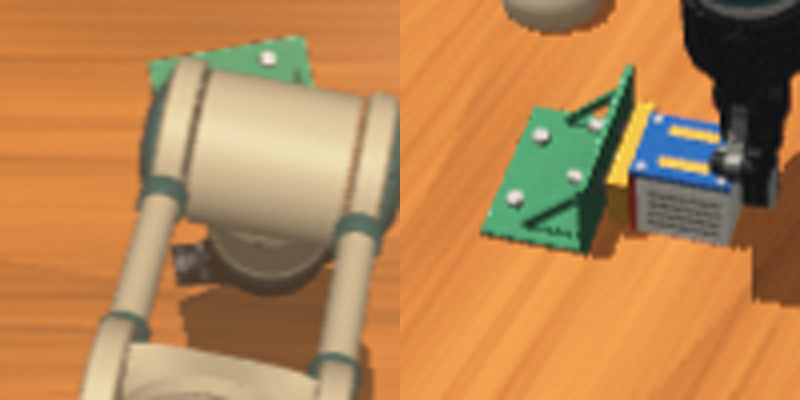

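{"op": "play_rows", "data": {"series": [{"dx": -15,"dy": -2.5,"dz": 0,"turn": 0,"fingers": 1},{"dx": -15,"dy": -2.5,"dz": 5,"turn": 0,"fingers": 1},{"dx": -10,"dy": -2.5,"dz": 25,"turn": 0,"fingers": 1},{"dx": 0,"dy": -10,"dz": 30,"turn": 0,"fingers": 1},{"dx": -7,"dy": -26,"dz": 20,"turn": 0,"fingers": 1},{"dx": -8,"dy": -27,"dz": 0,"turn": 0,"fingers": 1},{"dx": -8,"dy": -27,"dz": 0,"turn": 0,"fingers": 1},{"dx": -8,"dy": -27,"dz": 0,"turn": 0,"fingers": 1},{"dx": -8,"dy": -27,"dz": 0,"turn": 0,"fingers": 1},{"dx": -8,"dy": -27,"dz": 0,"turn": 0,"fingers": 1},{"dx": -8,"dy": -27,"dz": 0,"turn": 0,"fingers": 1},{"dx": -8,"dy": -27,"dz": 0,"turn": 0,"fingers": 1},{"dx": -4,"dy": -14,"dz": 0,"turn": 0,"fingers": 1},{"dx": 0,"dy": 0,"dz": 0,"turn": 0,"fingers": 1}]}}

```text
clock: 12.65
position: [0.4344, -0.334, 0.1253]
ee_rot: [0.015, 0.635, 0.772, -0.024]
contact_force: [1.1, -0.4, -0.0]
width: -0.0002
```

```bash
cat > chk.py <<'E'
from fit import *
tt()
b=get_image("side");a=get_image("top")
J=[.603,-.060,.18]
c=place(J,np.array([[-.024,.004,.05]]))[0]
G=np.r_[box((.025,.091),(-.055,.055),(0,.004)),box((.025,.03),(-.055,.055),(0,.055))]
for n,im in(("top",a),("side",b)):
    try:
        r=fitmod(im,proj(im,[c])[0],LID,[c[0],c[1],.18],rad=22)
        g=fit([(im,hullmask(seg(im,"green",proj(im,[[.66,-.05,.02]])[0],42)),G)],J)
        print(n,"mod",r[0][0].round(4),r[0][1].round(3),r[1],"jig",g[0].round(4),g[1].round(3),"rel to that jig",rel(r[0][0],g[0]))
    except Exception as e: print(n,e)
out=np.zeros((400,800,3),np.uint8)
for k,(im,cc) in enumerate(((a,(250,135,350,235)),(b,(200,160,300,260)))):
    out[:400,400*k:400*k+400]=cv2.resize(im["pixels"][cc[1]:cc[3],cc[0]:cc[2]][:,:,::-1],(400,400),interpolation=cv2.INTER_CUBIC)
import sys; cv2.imwrite("pics/%s.png"%sys.argv[1],out)
E
python3 chk.py c5
```

```text
t 12.65 pos mm [ 434.4 -334.   125.3] jaw 1.766 F [ 1.1 -0.4 -0. ] w -0.2 q6 -2.49
tilt -0.00687297221475662 -0.0552422611295094 (array([-214.93476366, -239.3623058 ]), 0)
top mod [ 0.5785 -0.0627  0.1769] 0.113 248 jig [ 0.6077 -0.0554  0.097 ] 0.255 rel to that jig (array([-29.80072427,  -4.41605318]), np.float64(0.07985553892731978))
side mod [ 0.5768 -0.058   0.1818] 0.074 298 jig [ 0.6035 -0.0596  0.1967] 0.102 rel to that jig (array([-25.85726197,   6.78545222]), np.float64(-0.014962283894109168))
```

View pics/c5.png

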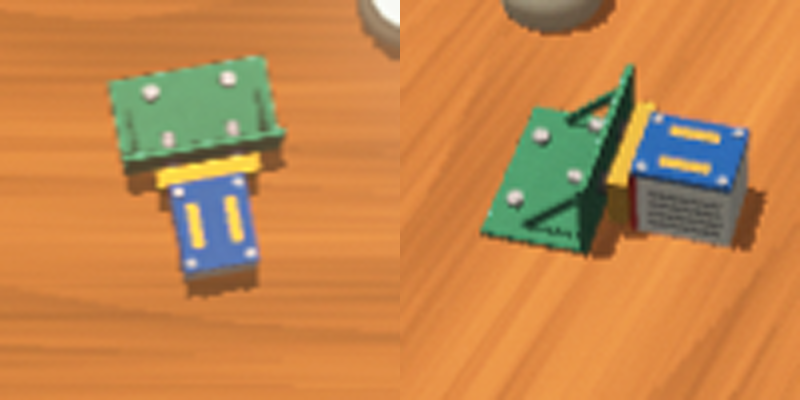

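The top view shows the module seated, centred on the bar to about 1–2 mm, with the bar in. Next is the button.

{"op": "play_rows", "data": {"series": [{"dx": -12,"dy": -2,"dz": 0,"turn": 0,"fingers": 1},{"dx": -6,"dy": 0,"dz": -20,"turn": 0,"fingers": 1},{"dx": 0,"dy": 0,"dz": -20,"turn": 0,"fingers": 1},{"dx": 0,"dy": 0,"dz": 0,"turn": 0,"fingers": 1}]}}

```text
clock: 13.08
position: [0.4161, -0.3296, 0.0864]
ee_rot: [0.016, 0.632, 0.774, -0.022]
contact_force: [-0.8, 0.9, -0.8]
width: -0.0002
```

```bash
python3 - <<'E'
from fit import *
tt()
E
```

```text
t 13.08 pos mm [ 416.1 -329.6   86.4] jaw 1.772 F [-0.8  0.9 -0.8] w -0.2 q6 -2.51
tilt -0.0032617811677910884 -0.05448717096803779 (array([-232.11243314, -231.83492767]), 0)
```

{"op": "play_rows", "data": {"series": [{"dx": 8,"dy": -8,"dz": -10,"turn": 0,"fingers": 1},{"dx": 2,"dy": -3,"dz": -10,"turn": 0,"fingers": 1},{"dx": 0,"dy": 0,"dz": -6,"turn": 0,"fingers": 1}]}}

```text
clock: 13.33
position: [0.4257, -0.338, 0.0698]
ee_rot: [0.017, 0.631, 0.776, -0.023]
contact_force: [-15.6, 11.7, 71.4]
width: -0.0002
```

{"op": "play_rows", "data": {"series": [{"dx": 0,"dy": 0,"dz": 1,"turn": 0,"fingers": 1}]}}

```text
clock: 13.42
position: [0.4259, -0.3379, 0.0745]
ee_rot: [0.018, 0.63, 0.776, -0.023]
contact_force: [-0.6, -0.1, 1.9]
width: -0.0002
```

```bash
python3 - <<'E'
from fit import *
tt()
b=get_image("side");p=proj(b,[[.4235,-.336,.05]])[0].astype(int);m=seg(b,"red",p,14);print(m.sum(),np.argwhere(m)[:,::-1].mean(0))
save(b,"c6",(p[0]-40,p[1]-35,p[0]+40,p[1]+25),7)
E
```

```text
t 13.42 pos mm [ 425.9 -337.9   74.5] jaw 1.778 F [-0.6 -0.1  1.9] w -0.2 q6 -2.51
tilt -0.0019434996432140215 -0.058448874241467094 (array([-223.96766728, -241.70093629]), 0)
55 [369.94545455 146.05454545]
```

View pics/c6.png

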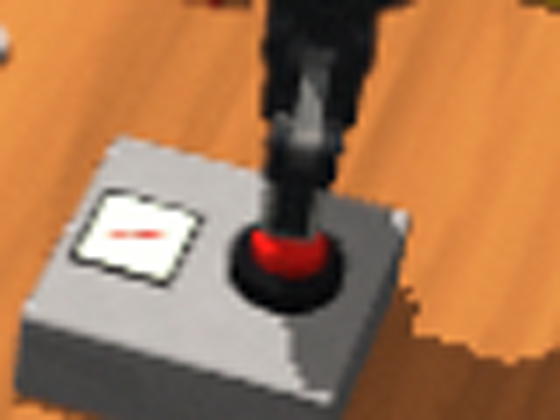

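{"op": "play_rows", "data": {"series": [{"dx": -1,"dy": 0,"dz": -6,"turn": 0,"fingers": 1},{"dx": 0,"dy": 0,"dz": -3,"turn": 0,"fingers": 1}]}}

```text
clock: 13.63
position: [0.4268, -0.3383, 0.0709]
ee_rot: [0.022, 0.629, 0.777, -0.024]
contact_force: [-5.7, 2.4, 18.8]
width: 0.0003
```

{"op": "play_rows", "data": {"series": [{"dx": 0,"dy": 0,"dz": -3,"turn": 0,"fingers": 1}]}}

```text
clock: 13.72
position: [0.4268, -0.3383, 0.0707]
ee_rot: [0.023, 0.628, 0.777, -0.024]
contact_force: [-6.0, 3.9, 25.5]
width: 0.0001
```

{"op": "play_rows", "data": {"series": [{"dx": 0,"dy": 0,"dz": -3,"turn": 0,"fingers": 1}]}}

```text
clock: 13.8
position: [0.4268, -0.3383, 0.0708]
ee_rot: [0.024, 0.628, 0.778, -0.025]
contact_force: [-4.6, 3.1, 22.6]
width: -0.0001
```

{"op": "play_rows", "data": {"series": [{"dx": 0,"dy": 0,"dz": 20,"turn": 0,"fingers": 1},{"dx": 0,"dy": 0,"dz": 25,"turn": 0,"fingers": 0},{"dx": 5,"dy": 12,"dz": 8,"turn": 0,"fingers": -1},{"dx": 12,"dy": 26,"dz": 0,"turn": 0,"fingers": -1},{"dx": 12,"dy": 26,"dz": 0,"turn": 0,"fingers": -1},{"dx": 12,"dy": 26,"dz": 0,"turn": 0,"fingers": -1},{"dx": 12,"dy": 26,"dz": 0,"turn": -0.01,"fingers": -1},{"dx": 12,"dy": 26,"dz": 0,"turn": -0.01,"fingers": -1},{"dx": 12,"dy": 26,"dz": 0,"turn": -0.01,"fingers": -1},{"dx": 12,"dy": 26,"dz": 0,"turn": 0,"fingers": -1},{"dx": 12,"dy": 26,"dz": 0,"turn": 0,"fingers": -1},{"dx": 8,"dy": 18,"dz": 0,"turn": 0,"fingers": -1},{"dx": 0,"dy": 0,"dz": 0,"turn": 0,"fingers": -1},{"dx": 0,"dy": 0,"dz": 0,"turn": 0,"fingers": -1}]}}

```text
clock: 14.97
position: [0.5361, -0.0747, 0.1225]
ee_rot: [0.021, 0.637, 0.77, -0.024]
contact_force: [-1.0, -0.6, -0.2]
width: 0.0854
```

```bash
python3 - <<'E'
from fit import *
tt()
E
```

```text
t 14.97 pos mm [536.1 -74.7 122.5] jaw 1.759 F [-1.  -0.6 -0.2] w 85.4 q6 -1.95
tilt 0.0013646205787283816 -0.06452503064423493 (array([-68.41288683,  -2.48084617]), 0)
```

{"op": "play_rows", "data": {"series": [{"dx": 0,"dy": -6,"dz": 0,"turn": 0,"fingers": -1},{"dx": 0,"dy": -6,"dz": 0,"turn": 0,"fingers": -1},{"dx": 0,"dy": -6,"dz": 0,"turn": 0,"fingers": -1},{"dx": 0,"dy": 0,"dz": 0,"turn": 0,"fingers": -1}]}}

```text
clock: 15.3
position: [0.5337, -0.095, 0.1213]
ee_rot: [0.02, 0.637, 0.77, -0.026]
contact_force: [0.6, -0.1, -0.7]
width: 0.0854
```

```bash
python3 - <<'E'
from fit import *
tt();print(get_state()["qpos"].round(3))
E
```

```text
t 15.30 pos mm [533.7 -95.  121.3] jaw 1.759 F [ 0.6 -0.1 -0.7] w 85.4 q6 -1.99
tilt -0.0020954511115477414 -0.06515804073723816 (array([-74.43411855, -22.03436342]), 0)
[-0.263  0.321  1.767 -0.074  1.041 -1.985]
```

{"op": "play_rows", "data": {"series": [{"dx": 6,"dy": 12,"dz": 0,"turn": 0,"fingers": -1},{"dx": 8,"dy": 12,"dz": -12,"turn": 0,"fingers": -1},{"dx": 0,"dy": 0,"dz": -15,"turn": 0,"fingers": -1},{"dx": 0,"dy": 0,"dz": 0,"turn": 0,"fingers": -1}]}}

```text
clock: 15.63
position: [0.5493, -0.073, 0.0948]
ee_rot: [0.021, 0.641, 0.767, -0.025]
contact_force: [-1.1, 0.7, -0.5]
width: 0.0853
```

```bash
python3 - <<'E'
from fit import *
tt();print(get_state()["qpos"].round(3))
E
```

```text
t 15.63 pos mm [549.3 -73.   94.8] jaw 1.749 F [-1.1  0.7 -0.5] w 85.3 q6 -1.92
tilt 0.0012108941047929145 -0.06494389932346498 (array([-55.15832525,  -3.21395743]), 0)
[-0.217  0.364  1.775 -0.076  0.988 -1.925]
```

{"op": "play_rows", "data": {"series": [{"dx": 0,"dy": 5,"dz": -15,"turn": 0,"fingers": -1},{"dx": 0,"dy": 0,"dz": -18,"turn": 0,"fingers": -1},{"dx": 0,"dy": 0,"dz": -18,"turn": 0,"fingers": -1},{"dx": 0,"dy": 0,"dz": -15,"turn": 0,"fingers": -1},{"dx": 0,"dy": 0,"dz": 0,"turn": 0,"fingers": -1}]}}

```text
clock: 16.05
position: [0.5527, -0.0678, 0.0299]
ee_rot: [0.024, 0.643, 0.765, -0.022]
contact_force: [0.4, 0.4, -0.1]
width: 0.0852
```

```bash
python3 - <<'E'
from fit import *
tt();print(get_state()["qpos"].round(3))
E
```

```text
t 16.05 pos mm [552.7 -67.8  29.9] jaw 1.745 F [ 0.4  0.4 -0.1] w 85.2 q6 -1.90
tilt 0.007767185199578253 -0.06499182639458857 (array([-50.85236121,   1.35172174]), 0)
[-0.207  0.444  1.846 -0.084  0.832 -1.896]
```

{"op": "play_rows", "data": {"series": [{"dx": -4,"dy": -1,"dz": -9,"turn": 0,"fingers": -1},{"dx": -2,"dy": 0,"dz": -4,"turn": 0,"fingers": 0},{"dx": 0,"dy": 0,"dz": 0,"turn": 0,"fingers": 1},{"dx": 0,"dy": 0,"dz": 0,"turn": 0,"fingers": 1},{"dx": 0,"dy": 0,"dz": 0,"turn": 0,"fingers": 1},{"dx": 0,"dy": 0,"dz": 0,"turn": 0,"fingers": 1},{"dx": 0,"dy": 0,"dz": 0,"turn": 0,"fingers": 1}], "squeeze": 20}}

```text
clock: 16.63
position: [0.5473, -0.0693, 0.02]
ee_rot: [0.024, 0.644, 0.765, -0.022]
contact_force: [0.0, -1.6, -4.2]
width: 0.0509
```

```bash
python3 - <<'E'
from fit import *
tt()
E
```

```text
t 16.63 pos mm [547.3 -69.3  20. ] jaw 1.743 F [ 0.  -1.6 -4.2] w 50.9 q6 -1.89
tilt 0.008056080150643258 -0.06547907372714709 (array([-56.45605014,   0.7778809 ]), 0)
```

{"op": "play_rows", "data": {"series": [{"dx": -12,"dy": -2,"dz": 0,"turn": 0,"fingers": 1},{"dx": -15,"dy": -2.5,"dz": 0,"turn": 0,"fingers": 1},{"dx": -15,"dy": -2.5,"dz": 0,"turn": 0,"fingers": 1},{"dx": -12,"dy": -2,"dz": 0,"turn": 0,"fingers": 1},{"dx": 0,"dy": 0,"dz": 0,"turn": 0,"fingers": 1},{"dx": 0,"dy": 0,"dz": 12,"turn": 0,"fingers": 1},{"dx": 0,"dy": 0,"dz": 15,"turn": 0,"fingers": 1},{"dx": 0,"dy": 0,"dz": 15,"turn": 0,"fingers": 1},{"dx": 0,"dy": 0,"dz": 0,"turn": 0,"fingers": 1},{"dx": 0,"dy": 0,"dz": 0,"turn": 0,"fingers": 1}]}}

```text
clock: 17.47
position: [0.4954, -0.0772, 0.0619]
ee_rot: [0.025, 0.644, 0.764, -0.02]
contact_force: [0.7, 0.1, -6.8]
width: 0.0497
```

```bash
python3 - <<'E'
from fit import *
tt()
b=get_image("side");a=get_image("top")
P=get_state()["position"]; p=proj(b,[P])[0].astype(int)
save(b,"c7",(p[0]-50,p[1]-50,p[0]+50,p[1]+50),4)
E
```

```text
t 17.47 pos mm [495.4 -77.2  61.9] jaw 1.741 F [ 0.7  0.1 -6.8] w 49.7 q6 -1.94
tilt 0.012415192193314651 -0.06268658963501894 (array([-108.95571054,    2.38837519]), 0)
```

View pics/c7.png

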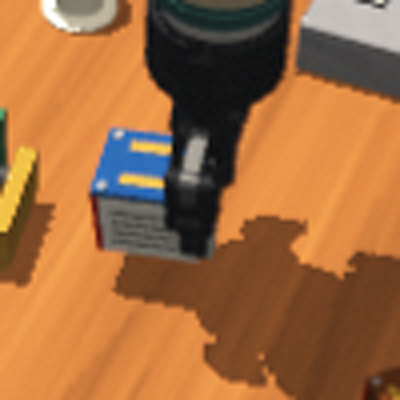

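{"op": "play_rows", "data": {"series": [{"dx": 0,"dy": 0,"dz": -12,"turn": 0,"fingers": 1},{"dx": 0,"dy": 0,"dz": -15,"turn": 0,"fingers": 1},{"dx": 0,"dy": 0,"dz": -8,"turn": 0,"fingers": 1},{"dx": 0,"dy": 0,"dz": 0,"turn": 0,"fingers": 1}]}}

```text
clock: 17.9
position: [0.4957, -0.0774, 0.0238]
ee_rot: [0.025, 0.644, 0.764, -0.02]
contact_force: [-0.9, -0.2, 2.1]
width: 0.0495
```

```bash
python3 - <<'E'
from fit import *
tt()
E
```

```text
t 17.90 pos mm [495.7 -77.4  23.8] jaw 1.741 F [-0.9 -0.2  2.1] w 49.5 q6 -1.93
tilt 0.01149017038716731 -0.0630775407372374 (array([-108.66545603,    2.13251648]), 0)
```

{"op": "play_rows", "data": {"series": [{"dx": 0,"dy": 0,"dz": 0,"turn": 0,"fingers": -1},{"dx": 0,"dy": 0,"dz": 0,"turn": 0,"fingers": -1},{"dx": 0,"dy": 0,"dz": 0,"turn": 0,"fingers": -1},{"dx": 0,"dy": 0,"dz": 12,"turn": 0,"fingers": -1},{"dx": 0,"dy": 0,"dz": 10,"turn": 0,"fingers": -1},{"dx": 0,"dy": 0,"dz": 0,"turn": 0,"fingers": -1}]}}

```text
clock: 18.4
position: [0.5006, -0.0782, 0.0494]
ee_rot: [0.029, 0.644, 0.764, -0.018]
contact_force: [0.1, 1.0, 0.3]
width: 0.0855
```

```bash
python3 - <<'E'
from fit import *
tt()
b=get_image("side")
j=(.603,-.060,.18);c=place(j,np.array([[-.077,.002,.05]]))[0]
r=fitmod(b,proj(b,[c])[0],LID,[c[0],c[1],.18],rad=24);print(r,rel(r[0][0]))
E
```

```text
t 18.40 pos mm [500.6 -78.2  49.4] jaw 1.741 F [0.1 1.  0.3] w 85.5 q6 -1.94
tilt 0.02068210244006681 -0.0647322767731118 (array([-103.96389515,    0.40038118]), 0)
((array([ 0.52864201, -0.06753838,  0.24280335]), np.float64(0.8915929203539823)), 154) (array([-74.50622836,   5.89569135]), np.float64(0.06280335288998778))
```

{"op": "play_rows", "data": {"series": [{"dx": -6,"dy": -1,"dz": 2,"turn": 0,"fingers": -1},{"dx": -3,"dy": -0.5,"dz": 1,"turn": 0,"fingers": 0},{"dx": 0,"dy": 0,"dz": 0,"turn": 0,"fingers": 1},{"dx": 0,"dy": 0,"dz": 0,"turn": 0,"fingers": 1},{"dx": 0,"dy": 0,"dz": 0,"turn": 0,"fingers": 1},{"dx": 0,"dy": 0,"dz": 0,"turn": 0,"fingers": 1},{"dx": 0,"dy": 0,"dz": 0,"turn": 0,"fingers": 1}]}}

```text
clock: 19.03
position: [0.4902, -0.0792, 0.0526]
ee_rot: [0.029, 0.644, 0.764, -0.018]
contact_force: [-0.2, 0.3, 2.3]
width: 0.048
```

```bash
python3 - <<'E'
from fit import *
tt()
E
```

```text
t 19.03 pos mm [490.2 -79.2  52.6] jaw 1.741 F [-0.2  0.3  2.3] w 48.0 q6 -1.95
tilt 0.021398499071993458 -0.06380504144153587 (array([-114.40589236,    1.32068408]), 0)
```

{"op": "play_rows", "data": {"series": [{"dx": 0,"dy": 0,"dz": 8,"turn": 0,"fingers": 1},{"dx": 0,"dy": 0,"dz": 8,"turn": 0,"fingers": 1},{"dx": 0,"dy": 0,"dz": 5,"turn": 0,"fingers": 1},{"dx": 0,"dy": 0,"dz": 0,"turn": 0,"fingers": 1}]}}

```text
clock: 19.37
position: [0.4878, -0.0785, 0.0727]
ee_rot: [0.026, 0.644, 0.764, -0.019]
contact_force: [-0.2, 0.6, -3.3]
width: 0.0479
```

```bash
python3 - <<'E'
from fit import *
tt();print(get_state()["moment"])
b=get_image("side");P=get_state()["position"]; p=proj(b,[P])[0].astype(int)
save(b,"c8",(p[0]-50,p[1]-50,p[0]+50,p[1]+50),4)
E
```

```text
t 19.37 pos mm [487.8 -78.5  72.7] jaw 1.741 F [-0.2  0.6 -3.3] w 47.9 q6 -1.95
tilt 0.014714587825135655 -0.06181034306551844 (array([-116.61674765,    2.40130642]), 0)
[-0.00770504  0.16724735 -0.02513461]
```

View pics/c8.png

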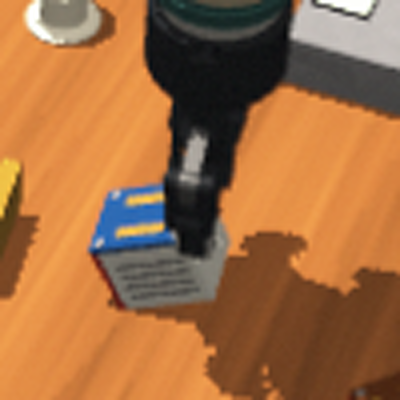

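{"op": "play_rows", "data": {"series": [{"dx": 8,"dy": 1.5,"dz": 5,"turn": 0,"fingers": 1},{"dx": 8,"dy": 1.5,"dz": 4,"turn": 0,"fingers": 1},{"dx": 8,"dy": 1.5,"dz": 3,"turn": 0,"fingers": 1},{"dx": 6,"dy": 1,"dz": 2,"turn": 0,"fingers": 1},{"dx": 0,"dy": 0,"dz": 0,"turn": 0,"fingers": 1}]}}

```text
clock: 19.83
position: [0.519, -0.0719, 0.0862]
ee_rot: [0.023, 0.644, 0.764, -0.02]
contact_force: [2.0, -0.7, -5.7]
width: 0.0477
```

```bash
python3 - <<'E'
from fit import *
tt();print(get_state()["moment"])
E
```

```text
t 19.83 pos mm [519.  -71.9  86.2] jaw 1.740 F [ 2.  -0.7 -5.7] w 47.7 q6 -1.93
tilt 0.010476948076369633 -0.06041158884278177 (array([-84.73766939,   3.33081505]), 0)
[ 0.11333963 -0.10069906  0.01935589]
```

```bash
cat > asc.py <<'E'
from fit import *
def asc(im,P,dx=(-24,24),dy=(-14,30)):
    p=proj(im,[P])[0].astype(int);c=im["pixels"][p[1]+dy[0]:p[1]+dy[1],p[0]+dx[0]:p[0]+dx[1]]
    h=cv2.cvtColor(c,cv2.COLOR_RGB2HSV).astype(int);H,S,V=h[...,0],h[...,1],h[...,2]
    o=np.full(H.shape,'.')
    o[(S<70)&(V>80)]='g';o[V<60]='#';o[(abs(H-113)<14)&(S>90)]='B';o[((H<5)|(H>172))&(S>150)]='R';o[(H>18)&(H<32)&(S>120)&(V>120)]='y';o[(H>55)&(H<95)&(S>80)]='G'
    print('\n'.join(''.join(r) for r in o))
if __name__=="__main__":
    tt();asc(get_image("side"),get_state()["position"])
E
python3 asc.py
```

```text
t 19.83 pos mm [519.  -71.9  86.2] jaw 1.740 F [ 2.  -0.7 -5.7] w 47.7 q6 -1.93
tilt 0.010476948076369633 -0.06041158884278177 (array([-84.73766939,   3.33081505]), 0)
................###ggggg#########...............
................###ggggg#########...............
................##.ggggg#########...............
................##.gggg.#########...............
................##ggggg#########................
................#.ggggg#########................
.................gggggg#########................
..............###ggggg.#########................
..............###.gggg#..#######................
..............####....##########................
..............###############...................
..............###############...................
...........ggB##############....................
.......ggBBBBg##############....................
....ggBBBBgg.y.#############....................
...g.gBB.yyyy..##############g..................
...BBBBgyy.ggBB##############gg.................
...BBBBBggBBBBB#############ggg.................
..gBBBBBBBBBBBB#############gggg................
.
[... 523 characters left out ...]
..............
#.ggggggggggggg...ggggggggggggggg...............
..gggggggggggggggggggg.gggggggggg...............
...ggggg.g.ggggggg...gggggggggggg...............
....ggggggggggggggggggggggggggggg...............
...Rggggggg.g.ggggggg...gggggggg................
.....gggg.ggggggg...gggggggggggg................
......gggggggg..gggggggg.g.ggggg................
.......ggg.g.ggggggg...gggggggg.................
......R.ggggggggg.gggggggggggg..................
.......R.gggg.g.ggggggggggg.....................
........Rgggggggggggggg.........................
..........ggggggggg.............................
.........R.gggg.................................
................................................
```

{"op": "play_rows", "data": {"series": [{"dx": 8,"dy": 1.5,"dz": -2,"turn": 0,"fingers": 1},{"dx": 8,"dy": 1.5,"dz": -2,"turn": 0,"fingers": 1},{"dx": 8,"dy": 1.5,"dz": -3,"turn": 0,"fingers": 1},{"dx": 6,"dy": 1,"dz": -3,"turn": 0,"fingers": 1},{"dx": 0,"dy": 0,"dz": 0,"turn": 0,"fingers": 1}]}}

```text
clock: 20.3
position: [0.554, -0.066, 0.0773]
ee_rot: [0.025, 0.645, 0.764, -0.019]
contact_force: [-0.4, -0.0, -3.1]
width: 0.0475
```

```bash
python3 asc.py
```

```text
t 20.30 pos mm [554.  -66.   77.3] jaw 1.740 F [-0.4 -0.  -3.1] w 47.5 q6 -1.91
tilt 0.015056655095861422 -0.061192566588147757 (array([-49.32910377,   2.83068855]), 0)
...............###ggggg#########g...............
y..............##.ggggg#########................
...............##.gggg.#########................
...............##ggggg.#########................
...............#.ggggg.#########................
...............#.ggggg##########................
..............##ggggg###########................
................ggggg###########................
............###.ggggg#.#########................
............####ggggg...########................
.............###....############................
....yyy......###############....................
...yyyyy.....###############gg..................
...yyyyy.....###############gggg................
...yyyyy.....###############gggggg..............
..yyyyy......##############.gggggggggg..........
gyyyyyy......###############ggggggggggg.........
gyyyyyy.......#############.ggggggggggggg.......
.yyyyy........#############ggggggggggggggggg....

[... 524 characters left out ...]
gggggg........
yy.............gBBgggggggggggggggggggggg........
y.............g.Bgggggg.ggg.gggggggggggg........
..............BBBgggggg.ggg.ggg.ggggggg.........
..............BBgggggg.ggg.ggg.ggg.gggg.........
.............BBBgggggggggg.gg.ggg.ggggg.........
.............BBgggggg.ggg.ggg.ggg.gggg..........
.............BBggggggggg.ggg.ggg.gggg...........
............gBgggggg.ggg.ggg.ggg.gggg...........
............BBggggg.ggg.ggg.ggg.gggg............
............B.ggggg.ggg.ggg.ggg.gggg............
................gggggg.ggg.ggg.gggg.............
...............RR.gggggggg.gg.gggg..............
..................R.ggggggggg.gggg..............
....................RR.gggggggggg...............
```

{"op": "play_rows", "data": {"series": [{"dx": 7,"dy": 1,"dz": -4,"turn": 0,"fingers": 1},{"dx": 6,"dy": 1,"dz": -5,"turn": 0,"fingers": 1},{"dx": 3,"dy": 0.5,"dz": -5,"turn": 0,"fingers": 1},{"dx": 0,"dy": 0,"dz": 0,"turn": 0,"fingers": 1}]}}

```text
clock: 20.68
position: [0.5741, -0.0604, 0.0697]
ee_rot: [0.027, 0.646, 0.763, -0.014]
contact_force: [-6.2, 17.1, 29.0]
width: 0.0318
```

```bash
python3 asc.py
```

```text
t 20.68 pos mm [574.1 -60.4  69.7] jaw 1.736 F [-6.2 17.1 29. ] w 31.8 q6 -1.89
tilt 0.02292552985144206 -0.056696023887192255 (array([-28.5424228 ,   4.83221773]), 0)
.......GG......##ggggg###########...............
......yGG......##ggggg##########................
.......GG......##ggggg#########g................
......GG#......#.ggggg#########.................
......GG#......#ggggg.#########.................
.....GGGG......#ggggg##########.................
...GGGGGG.....ggggggg##########.................
.GGGGGGGG.......ggggg##########.................
GGG.GGGGG...#..ggggg.##.g######.................
G...GGGGG...###gggggg..########.................
...GGGGGG...###..gg.############gg..............
..yGGGGGG...######.############.ggggggg.........
...GGGGGG....##################.gggggggggggg....
GgGGGG##.g.yy##################gggggggggggggg...
ggGGGG..ggyyy.##############.gggggggggggggggg...
GGGGG.g.ggyyy.##############ggggggggggggggggg...
GGGGG#g#g.yyyy#############.ggggggggggggggggg...
GGGGGG##.yyyyy#############gggggggggggggggggg...
GGGGGGG#.yyyyy.############ggggggggggggggggg....
G
[... 523 characters left out ...]
g.gggggggg....
G###...............Bggggg.gg.gggggg.gggggggg....
GG##...............Bggggg.gg#gggggg.gggggggg....
GGG................Bggggg.gg.gg.ggggggggggg.....
GG#................Bggggg.gg.gg.ggggggggggg.....
GG.................Bggggg.gg.gg.ggggggggggg.....
G#.................Bggggg.gg.gg.gggggggggg......
G#.................Bgggggggg#gg.gggggggggg......
#..................Bgggggggg.gg.gg.gggggg.......
#..................Bgggggggg.gg.gg.gggggg.......
...................Bggggggggggg.gg.ggggg........
......................R..ggggggggggggggg........
.........................RRR..gggggggggg........
.............................RRR..ggggg.........
..................................RR..g.........
```

{"op": "play_rows", "data": {"series": [{"dx": -3,"dy": 0,"dz": 10,"turn": 0,"fingers": 1},{"dx": 0,"dy": 0,"dz": 20,"turn": 0,"fingers": 1},{"dx": 0,"dy": 0,"dz": 20,"turn": 0,"fingers": 1},{"dx": 0,"dy": 0,"dz": 0,"turn": 0,"fingers": 1}]}}

```text
clock: 21.07
position: [0.5699, -0.0572, 0.122]
ee_rot: [0.025, 0.645, 0.763, -0.014]
contact_force: [0.7, -0.6, 0.4]
width: -0.0
```

```bash
cat >> fit.py <<'E'
def asc2(im,P,dx=(-24,24),dy=(-14,30)):
    from asc import asc; asc(im,P,dx,dy)
E
python3 - <<'E'
from fit import *
tt()
asc2(get_image("side"),place([.603,-.06,.18],np.array([[-.04,0,.03]]))[0],(-24,26),(-22,22))
E
```

```text
t 21.07 pos mm [569.9 -57.2 122. ] jaw 1.737 F [ 0.7 -0.6  0.4] w -0.0 q6 -1.90
tilt 0.020575776357087842 -0.0538088200878643 (array([-32.0542394 ,   8.70273885]), 0)
.GG#.............#######gg........................
.GGG.............#######g.........................
GGG#.................###g.........................
GGG#..............................................
GGG#..............................................
GGGG..............................................
GGGG....yyy.........ggg...........................
GGGG...yyyyy.......gBggggggg......................
GGGG...yyyyy.......Bggggggggggg...................
GGGG...yyyyy......gBgggggggggggggg................
G##.g.yyyyy.......B.gggggggggggggggggg............
#..ggyyyyyy......gBggggggggggggggggggggg..........
.g.ggyyyyyy......B.ggggggggggggggggggggg..........
#g#g.yyyyy.......Bgggggggggggggggggggggg..........
G##.yyyyyy......g.gggggggggggggggggggggg..........
GG#.yyyyy.......Bgggggggggggggggggggggg...........
GGG.yyyyy......gBgggggggggggggggggggggg...........
GG.yyyyyy......Bggggggggggggggggggggggg...........
GG.yyyyy......g
[... 610 characters left out ...]
.Bggggg.gg.gg.ggg.ggggggg............
..............Bggggg.gg.gg.ggg.ggggggg............
..............Bggggg.gg.gg.ggg.gggggg.............
..............Bggggg.gg.gg.gggggggggg.............
..............Bggggg.gg#gg.gggggggggg.............
..............Bggggg.gg#gg.ggggggggg..............
..............Bgggggggg.gg.ggggggggg..............
.................ggggggggg.gggggggg...............
..................R..gggggggggggggg...............
.........................gggggggggg...............
...........................R.ggggg................
...............................R..................
..................................................
..................................................
```

```bash
cat >> fit.py <<'E'
BOX=box((-.025,.025),(-.025,.025),(0,.06))
def fitbox(im,p0,rad=26,kern=3):
    hsv=cv2.cvtColor(im["pixels"],cv2.COLOR_RGB2HSV).astype(int);H,S,V=hsv[...,0],hsv[...,1],hsv[...,2]
    m=(((S<75)&(V>60))|((abs(H-113)<14)&(S>80))).astype(np.uint8)
    q=proj(im,[[p0[0],p0[1],.03]])[0];c=np.zeros_like(m);cv2.circle(c,tuple(int(v) for v in q),rad,1,-1);m&=c
    n,l,st_,_=cv2.connectedComponentsWithStats(cv2.morphologyEx(m,cv2.MORPH_OPEN,np.ones((kern,kern),np.uint8)))
    k=(l==1+np.argmax(st_[1:,4])).astype(np.uint8)
    return fit([(im,hullmask(k),BOX)],p0),int(k.sum())
E
python3 - <<'E'
from fit import *
b=get_image("side")
for r0 in(.05,.3):
    p=place([.603,-.06,.18],np.array([[-.065,0,0]]))[0];r=fitbox(b,[p[0],p[1],r0]);print(r,rel(r[0][0]))
E
```

```text
((array([ 0.55940904, -0.06841805,  0.171393  ]), np.float64(0.048820445609436436)), 733) (array([-44.3937661 ,  -0.47797187]), np.float64(-0.008607001540036463))
((array([ 0.55952338, -0.06852986,  0.16950563]), np.float64(0.049393840104849276)), 733) (array([-44.30129298,  -0.60845032]), np.float64(-0.010494372317871037))
```

{"op": "play_rows", "data": {"series": [{"dx": -10,"dy": -25,"dz": 0,"turn": 0,"fingers": 1},{"dx": -12,"dy": -30,"dz": 0,"turn": 0,"fingers": 1},{"dx": -12,"dy": -30,"dz": 0,"turn": 0,"fingers": 1},{"dx": -12,"dy": -30,"dz": 0,"turn": 0,"fingers": 1},{"dx": -12,"dy": -30,"dz": 0,"turn": 0,"fingers": 1},{"dx": -12,"dy": -30,"dz": 0,"turn": 0,"fingers": 1},{"dx": -12,"dy": -25,"dz": 0,"turn": 0,"fingers": 1},{"dx": 0,"dy": 0,"dz": 0,"turn": 0,"fingers": 1}]}}

```text
clock: 21.83
position: [0.4759, -0.2611, 0.1046]
ee_rot: [0.013, 0.643, 0.766, -0.019]
contact_force: [0.0, -0.5, -0.1]
width: 0.0
```

```bash
python3 - <<'E'
from fit import *
tt()
a=get_image("top")
try:
    r=fitbox(a,[.559,-.07,.17],rad=22,kern=2);print(r,rel(r[0][0]))
except Exception as e: print(e)
m=seg(a,"yellow",proj(a,[place([.603,-.06,.18],np.array([[.006,0,.045]]))[0]])[0],22);p=np.argwhere(m)[:,::-1].astype(float)
q=toplane(a,p,.045);print(len(p),cv2.minAreaRect((q[:,:2]*1e3).astype(np.float32)),[rel(v) for v in (q.mean(0)[:2],)])
save(a,"c9",(255,135,355,235),4)
E
```

```text
t 21.83 pos mm [ 475.9 -261.1  104.6] jaw 1.746 F [ 0.  -0.5 -0.1] w 0.0 q6 -2.32
tilt -0.004244096464923127 -0.045245771491302274 (array([-161.03701773, -175.13797282]), 0)
((array([ 0.55861503, -0.07161027,  0.11171422]), np.float64(0.0626433486238532)), 411) (array([-45.74644999,  -3.47647114]), np.float64(-0.06828578174738376))
116 ((608.8086547851562, -60.13372039794922), (13.19285774230957, 71.21224975585938), 11.72463321685791) [(array([ 5.66118793, -0.27817808]), 0)]
```

View pics/c9.png

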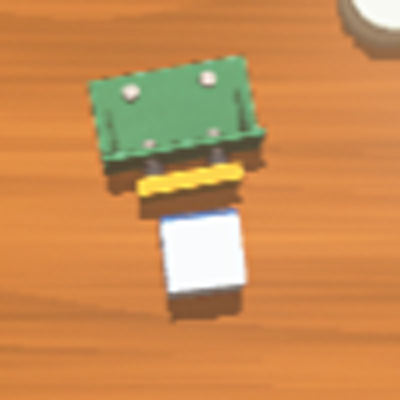

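{"op": "play_rows", "data": {"series": [{"dx": -2,"dy": 20,"dz": 0,"turn": 0,"fingers": 1},{"dx": -2,"dy": 30,"dz": 0,"turn": 0,"fingers": 1},{"dx": -2,"dy": 30,"dz": 0,"turn": 0,"fingers": 1},{"dx": -2,"dy": 30,"dz": 0,"turn": 0,"fingers": 1},{"dx": 0,"dy": 30,"dz": -10,"turn": 0,"fingers": 1},{"dx": 0,"dy": 25,"dz": -20,"turn": 0,"fingers": 1},{"dx": 0,"dy": 5,"dz": -20,"turn": 0,"fingers": 1},{"dx": 0,"dy": 0,"dz": -15,"turn": 0,"fingers": 1},{"dx": 0,"dy": 0,"dz": 0,"turn": 0,"fingers": 1},{"dx": 0,"dy": 0,"dz": 0,"turn": 0,"fingers": 1}]}}

```text
clock: 22.72
position: [0.4621, -0.0731, 0.0275]
ee_rot: [0.004, 0.643, 0.766, -0.019]
contact_force: [0.1, -0.3, 0.2]
width: -0.0
```

```bash
python3 - <<'E'
from fit import *
tt()
E
```

```text
t 22.72 pos mm [462.1 -73.1  27.5] jaw 1.746 F [ 0.1 -0.3  0.2] w -0.0 q6 -1.98
tilt -0.018347320736633005 -0.034072864005351595 (array([-140.99217228,   12.32966429]), 0)
```

{"op": "play_rows", "data": {"series": [{"dx": 3,"dy": -8,"dz": 0,"turn": 0,"fingers": 1},{"dx": 8,"dy": -6,"dz": 0,"turn": 0,"fingers": 1},{"dx": 10,"dy": 1,"dz": 0,"turn": 0,"fingers": 1},{"dx": 10,"dy": 2,"dz": 0,"turn": 0,"fingers": 1},{"dx": 8,"dy": 1.5,"dz": 0,"turn": 0,"fingers": 1},{"dx": 0,"dy": 0,"dz": 0,"turn": 0,"fingers": 1}]}}

```text
clock: 23.22
position: [0.5087, -0.0857, 0.0302]
ee_rot: [0.007, 0.644, 0.765, -0.017]
contact_force: [0.3, -0.7, 0.4]
width: 0.0
```

```bash
python3 - <<'E'
from fit import *
tt()
E
```

```text
t 23.22 pos mm [508.7 -85.7  30.2] jaw 1.743 F [ 0.3 -0.7  0.4] w 0.0 q6 -1.98
tilt -0.011446692935719378 -0.03581490375247317 (array([-97.39371104,  -8.42405069]), 0)
```

{"op": "play_rows", "data": {"series": [{"dx": 0,"dy": 7,"dz": -5,"turn": 0,"fingers": 1},{"dx": 8,"dy": 3,"dz": -3,"turn": 0,"fingers": 1},{"dx": 9,"dy": 1.5,"dz": 0,"turn": 0,"fingers": 1},{"dx": 8,"dy": 1.5,"dz": 0,"turn": 0,"fingers": 1},{"dx": 0,"dy": 0,"dz": 0,"turn": 0,"fingers": 1}]}}

```text
clock: 23.63
position: [0.5316, -0.0713, 0.0212]
ee_rot: [0.003, 0.643, 0.765, -0.021]
contact_force: [-0.1, 0.1, 0.0]
width: -0.0002
```

```bash
python3 - <<'E'
from fit import *
tt()
E
```

```text
t 23.63 pos mm [531.6 -71.3  21.2] jaw 1.744 F [-0.1  0.1  0. ] w -0.2 q6 -1.94
tilt -0.021568686282008954 -0.03627244677561794 (array([-72.30555768,   1.64830792]), 0)
```

{"op": "play_rows", "data": {"series": [{"dx": 8,"dy": 0,"dz": 0,"turn": 0,"fingers": 1},{"dx": 8,"dy": 0.5,"dz": 0,"turn": 0,"fingers": 1}]}}

```text
clock: 23.8
position: [0.5433, -0.0699, 0.0202]
ee_rot: [-0.001, 0.643, 0.766, -0.024]
contact_force: [-6.7, -1.5, 3.8]
width: 0.0002
```

{"op": "play_rows", "data": {"series": [{"dx": 6,"dy": 1,"dz": 0,"turn": 0,"fingers": 1}]}}

```text
clock: 23.88
position: [0.5461, -0.0689, 0.0197]
ee_rot: [-0.004, 0.642, 0.766, -0.027]
contact_force: [-18.3, -8.0, 9.8]
width: -0.0
```

{"op": "play_rows", "data": {"series": [{"dx": 6,"dy": 1,"dz": 0,"turn": 0,"fingers": 1}]}}

```text
clock: 23.97
position: [0.5453, -0.068, 0.0189]
ee_rot: [-0.01, 0.642, 0.766, -0.032]
contact_force: [-18.6, -9.0, 10.0]
width: 0.0001
```

```bash
python3 - <<'E'
from fit import *
tt()
E
```

```text
t 23.97 pos mm [545.3 -68.   18.9] jaw 1.749 F [-18.6  -9.   10. ] w 0.1 q6 -1.93
tilt -0.056358760243004166 -0.03609044024005389 (array([-58.22718273,   2.43498935]), 0)
```

{"op": "play_rows", "data": {"series": [{"dx": -15,"dy": -2.5,"dz": 0,"turn": 0,"fingers": 1},{"dx": -15,"dy": -2.5,"dz": 5,"turn": 0,"fingers": 1},{"dx": -10,"dy": -2.5,"dz": 25,"turn": 0,"fingers": 1},{"dx": 0,"dy": -10,"dz": 30,"turn": 0,"fingers": 1},{"dx": -8,"dy": -26,"dz": 20,"turn": 0,"fingers": 1},{"dx": -9,"dy": -27,"dz": 0,"turn": 0,"fingers": 1},{"dx": -9,"dy": -27,"dz": 0,"turn": 0,"fingers": 1},{"dx": -9,"dy": -27,"dz": 0,"turn": 0,"fingers": 1},{"dx": -9,"dy": -27,"dz": 0,"turn": 0,"fingers": 1},{"dx": -9,"dy": -27,"dz": 0,"turn": 0,"fingers": 1},{"dx": -9,"dy": -27,"dz": 0,"turn": 0,"fingers": 1},{"dx": -9,"dy": -27,"dz": 0,"turn": 0,"fingers": 1},{"dx": -5,"dy": -16,"dz": 0,"turn": 0,"fingers": 1},{"dx": 0,"dy": 0,"dz": 0,"turn": 0,"fingers": 1}]}}

```text
clock: 25.13
position: [0.4331, -0.3291, 0.1094]
ee_rot: [0.006, 0.641, 0.767, -0.027]
contact_force: [-0.5, -0.7, 0.3]
width: -0.0004
```

```bash
cat > chk2.py <<'E'
from fit import *
tt()
a=get_image("top");b=get_image("side")
p=place([.603,-.06,.18],np.array([[-.019,-.003,0]]))[0]
for n,im in(("top",a),("side",b)):
    r=fitbox(im,[p[0],p[1],.17],rad=22 if n=="top" else 26,kern=2);print(n,r,rel(r[0][0]))
m=seg(a,"yellow",proj(a,[place([.603,-.06,.18],np.array([[.01,0,.045]]))[0]])[0],22);q=toplane(a,np.argwhere(m)[:,::-1].astype(float),.045)
print(m.sum(),cv2.minAreaRect((q[:,:2]*1e3).astype(np.float32)),rel(q.mean(0)[:2]))
asc2(a,[.585,-.062,.05],(-24,24),(-22,20))
E
python3 chk2.py
```

```text
t 25.13 pos mm [ 433.1 -329.1  109.4] jaw 1.751 F [-0.5 -0.7  0.3] w -0.4 q6 -2.46
tilt -0.025574332558102916 -0.048505921538846856 (array([-215.37175549, -234.30991595]), 0)
top ((array([ 0.57883588, -0.06650919,  0.18649118]), np.float64(0.07381221719457014)), 418) (array([-24.93905159,  -2.07793152]), np.float64(0.006491177886280314))
side ((array([ 0.57669342, -0.0609547 ,  0.19266325]), np.float64(0.038374352331606215)), 729) (array([-26.05248222,   3.77037969]), np.float64(0.01266324810377692))
95 ((611.1453247070312, -59.89853286743164), (12.076801300048828, 70.66850280761719), 12.20639705657959) (array([ 8.61976978, -0.94114817]), 0)
yGG..GGGGGGGGGGGGGGGGGGGGGGGGG.GGGGG.g..........
..G...GGGGGGGGGGGGGGGGGGGGGG.gggGGGG............
..GG..GGGGGGGGGGGGGGGGGGGGG.gggg.GGG....G.......
..GG..GGGGGGG..GGGGGGGGGGGGGgggggGGGGG.GGG......
..GG...GGGGGggggGGGGGGGGGG......GGGG...g........
..GG...GGGGGgggg.GG...GGGGGGGGG...g.............
..GG...GGGGGgggg.GGGGGGG...ggggg................
...G...GG..GGG..GGG......g....gg................
......G.GGGGGG.....g..........ggg...............
...GGGGG.
[... 907 characters left out ...]
ggg...........
................ggggggggggggggggggggg...........
.................gggggggggggggggggggg...........
.................gggggggggggggggggggg...........
.................gggggggggggggggggggg...........
.................gggggggggggggggggggg...........
.................ggggggggggggggggggg............
.................gggggggggggggggggg.............
..................gggggggggggg..................
..................gggggg........................
................................................
................................................
................................................
................................................
................................................
```

The lid's fitted plane and the bar (only about 3 mm in) show that the second push fell short: it pushed too high on the module. The mend is to grip the sides low and push again.

{"op": "play_rows", "data": {"series": [{"dx": 8,"dy": 14,"dz": 8,"turn": 0,"fingers": -1},{"dx": 14,"dy": 25,"dz": 2,"turn": 0,"fingers": -1},{"dx": 15,"dy": 27,"dz": 0,"turn": 0,"fingers": -1},{"dx": 15,"dy": 27,"dz": 0,"turn": 0,"fingers": -1},{"dx": 15,"dy": 27,"dz": 0,"turn": 0,"fingers": -1},{"dx": 15,"dy": 27,"dz": 0,"turn": 0,"fingers": -1},{"dx": 15,"dy": 27,"dz": 0,"turn": 0,"fingers": -1},{"dx": 15,"dy": 27,"dz": 0,"turn": 0,"fingers": -1},{"dx": 15,"dy": 27,"dz": 0,"turn": 0,"fingers": -1},{"dx": 12,"dy": 22,"dz": 0,"turn": 0,"fingers": -1},{"dx": 0,"dy": 0,"dz": 0,"turn": 0,"fingers": -1},{"dx": 0,"dy": 0,"dz": 0,"turn": 0,"fingers": -1}]}}

```text
clock: 26.23
position: [0.5783, -0.044, 0.1214]
ee_rot: [0.005, 0.636, 0.771, -0.02]
contact_force: [-0.1, -0.1, 0.4]
width: 0.0853
```

```bash
python3 - <<'E'
from fit import *
tt()
E
```

```text
t 26.23 pos mm [578.3 -44.  121.4] jaw 1.763 F [-0.1 -0.1  0.4] w 85.3 q6 -1.91
tilt -0.016720155416616166 -0.03698426997210048 (array([-21.40686738,  20.19483747]), 0)
```

{"op": "play_rows", "data": {"series": [{"dx": 0,"dy": -12,"dz": 0,"turn": -0.01,"fingers": -1},{"dx": 0,"dy": -10,"dz": -8,"turn": 0,"fingers": -1},{"dx": -1,"dy": 0,"dz": -10,"turn": 0,"fingers": -1},{"dx": 0,"dy": 0,"dz": 0,"turn": 0,"fingers": -1}]}}

```text
clock: 26.57
position: [0.5754, -0.0671, 0.1023]
ee_rot: [0.005, 0.639, 0.769, -0.02]
contact_force: [-0.1, 0.1, -1.0]
width: 0.0855
```

```bash
python3 - <<'E'
from fit import *
tt()
E
```

```text
t 26.57 pos mm [575.4 -67.1 102.3] jaw 1.754 F [-0.1  0.1 -1. ] w 85.5 q6 -1.94
tilt -0.01725180481497236 -0.03716185060915686 (array([-28.42175723,  -2.04013249]), 0)
```

{"op": "play_rows", "data": {"series": [{"dx": 0,"dy": 0,"dz": -15,"turn": 0,"fingers": -1},{"dx": 0,"dy": 0,"dz": -20,"turn": 0,"fingers": -1},{"dx": -1,"dy": 0,"dz": -20,"turn": 0,"fingers": -1},{"dx": -1,"dy": 0,"dz": -18,"turn": 0,"fingers": -1},{"dx": 0,"dy": 0,"dz": -4,"turn": 0,"fingers": -1},{"dx": 0,"dy": 0,"dz": 0,"turn": 0,"fingers": -1}]}}

```text
clock: 27.07
position: [0.5698, -0.0741, 0.0209]
ee_rot: [0.004, 0.644, 0.765, -0.02]
contact_force: [-0.4, 0.1, 0.5]
width: 0.0857
```

```bash
python3 - <<'E'
from fit import *
tt()
E
```

```text
t 27.07 pos mm [569.8 -74.1  20.9] jaw 1.742 F [-0.4  0.1  0.5] w 85.7 q6 -1.93
tilt -0.019751063823127232 -0.036664650620255604 (array([-35.17795435,  -7.91088457]), 0)
```

{"op": "play_rows", "data": {"series": [{"dx": 4,"dy": 6,"dz": 0,"turn": 0.004,"fingers": -1},{"dx": 2,"dy": 4,"dz": 0,"turn": 0.004,"fingers": -1},{"dx": 0,"dy": 0,"dz": 0,"turn": 0,"fingers": -1}]}}

```text
clock: 27.32
position: [0.5767, -0.0649, 0.0221]
ee_rot: [0.005, 0.642, 0.766, -0.02]
contact_force: [0.1, -0.3, 0.7]
width: 0.0852
```

```bash
python3 - <<'E'
from fit import *
tt()
E
```

```text
t 27.32 pos mm [576.7 -64.9  22.1] jaw 1.748 F [ 0.1 -0.3  0.7] w 85.2 q6 -1.92
tilt -0.018502569606808024 -0.03678680343306284 (array([-26.75935516,  -0.08651775]), 0)
```

Lateral is now about 0. Close and push.

{"op": "play_rows", "data": {"series": [{"dx": 0,"dy": 0,"dz": 0,"turn": 0,"fingers": 1},{"dx": 0,"dy": 0,"dz": 0,"turn": 0,"fingers": 1},{"dx": 0,"dy": 0,"dz": 0,"turn": 0,"fingers": 1},{"dx": 0,"dy": 0,"dz": 0,"turn": 0,"fingers": 1},{"dx": 0,"dy": 0,"dz": 0,"turn": 0,"fingers": 1},{"dx": 8,"dy": 1.5,"dz": 0,"turn": 0,"fingers": 1}], "squeeze": 50}}

```text
clock: 27.82
position: [0.5819, -0.0635, 0.0253]
ee_rot: [0.004, 0.641, 0.767, -0.022]
contact_force: [-12.2, -5.5, 9.7]
width: 0.0494
```

{"op": "play_rows", "data": {"series": [{"dx": 8,"dy": 1.5,"dz": 0,"turn": 0,"fingers": 1}]}}

```text
clock: 27.9
position: [0.5831, -0.0633, 0.0253]
ee_rot: [-0.001, 0.64, 0.768, -0.028]
contact_force: [-19.4, -9.1, 14.3]
width: 0.0499
```

{"op": "play_rows", "data": {"series": [{"dx": 8,"dy": 1.5,"dz": 0,"turn": 0,"fingers": 1}]}}

```text
clock: 27.98
position: [0.583, -0.0631, 0.0254]
ee_rot: [-0.007, 0.64, 0.768, -0.035]
contact_force: [-17.8, -7.6, 14.2]
width: 0.0498
```

```bash
python3 - <<'E'
from fit import *
tt()
E
```

```text
t 27.98 pos mm [583.  -63.1  25.4] jaw 1.753 F [-17.8  -7.6  14.2] w 49.8 q6 -1.91
tilt -0.055500956187185674 -0.04353206781857472 (array([-20.26059071,   0.53183305]), 0)
```

{"op": "play_rows", "data": {"series": [{"dx": 0,"dy": 0,"dz": 0,"turn": 0,"fingers": 1},{"dx": 0,"dy": 0,"dz": 0,"turn": 0,"fingers": -1},{"dx": 0,"dy": 0,"dz": 0,"turn": 0,"fingers": -1},{"dx": 0,"dy": 0,"dz": 0,"turn": 0,"fingers": -1},{"dx": 0,"dy": 0,"dz": 0,"turn": 0,"fingers": -1},{"dx": 0,"dy": 0,"dz": 18,"turn": 0,"fingers": -1},{"dx": 0,"dy": 0,"dz": 25,"turn": 0,"fingers": -1},{"dx": 0,"dy": 0,"dz": 30,"turn": 0,"fingers": -1},{"dx": 0,"dy": 0,"dz": 20,"turn": 0,"fingers": -1},{"dx": 0,"dy": 0,"dz": 0,"turn": 0,"fingers": 1}]}}

```text
clock: 28.82
position: [0.5829, -0.0624, 0.1201]
ee_rot: [-0.009, 0.64, 0.768, -0.035]
contact_force: [1.1, 0.1, 0.5]
width: 0.0756
```

{"op": "play_rows", "data": {"series": [{"dx": -8,"dy": -15,"dz": 0,"turn": 0,"fingers": 1},{"dx": -13,"dy": -25,"dz": 0,"turn": 0,"fingers": 1},{"dx": -15,"dy": -27,"dz": 0,"turn": 0,"fingers": 1},{"dx": -15,"dy": -27,"dz": 0,"turn": 0,"fingers": 1},{"dx": -15,"dy": -27,"dz": 0,"turn": 0,"fingers": 1},{"dx": -15,"dy": -27,"dz": 0,"turn": 0,"fingers": 1},{"dx": -15,"dy": -27,"dz": 0,"turn": 0,"fingers": 1},{"dx": -15,"dy": -27,"dz": 0,"turn": 0,"fingers": 1},{"dx": -15,"dy": -27,"dz": 0,"turn": 0,"fingers": 1},{"dx": -10,"dy": -22,"dz": 0,"turn": 0,"fingers": 1},{"dx": 0,"dy": 0,"dz": 0,"turn": 0,"fingers": 1}]}}

```text
clock: 29.73
position: [0.4435, -0.3199, 0.1138]
ee_rot: [-0.007, 0.636, 0.771, -0.032]
contact_force: [0.4, -0.2, 0.3]
width: 0.0001
```

```bash
python3 chk2.py
```

```text
t 29.73 pos mm [ 443.5 -319.9  113.8] jaw 1.762 F [ 0.4 -0.2  0.3] w 0.1 q6 -2.43
tilt -0.051715161167967 -0.04123715062753622 (array([-203.44505018, -227.1631386 ]), 0)
top ((array([ 0.57935271, -0.0667287 ,  0.15898816]), np.float64(0.07101004464285714)), 420) (array([-24.46987655,  -2.38642374]), np.float64(-0.021011838781025))
side ((array([ 0.57720843, -0.06159892,  0.18684021]), np.float64(0.044549608355091384)), 734) (array([-25.66113148,   3.04437062]), np.float64(0.0068402056973044245))
93 ((611.7154541015625, -59.803565979003906), (12.670177459716797, 70.67501831054688), 11.743880271911621) (array([ 9.22638413, -0.41485274]), 0)
yGG...GGGGGGGGGGGGGGGGGGGGGGGG.GGGGG............
..G...GGGGGGGGGGGGGGGGGGGGGGggggGGGG.g..........
..GG..GGGGGGGGGGGGGGGGGGGGGGgggg.GGG....G.......
..GG...GGGGGG...GGGGGGGGGGGGgggggGGGGGGGGG......
..GG...GGGGGgggg.GGGGGGGGG......GGGG....gg......
..GG...GGGG.gggg.GG...GGGGGGGGG..g..g...........
...G...GGGGGgggg.GGG.GGG..gg.gg.................
...G....G..GG..GGGG....g.......g................
......GGGGGGGG....gg..........ggg...............
...GGGGG....
[... 904 characters left out ...]
ggg...........
................ggggggggggggggggggggg...........
.................gggggggggggggggggggg...........
.................gggggggggggggggggggg...........
.................gggggggggggggggggggg...........
.................gggggggggggggggggggg...........
.................ggggggggggggggggggg............
.................ggggggggggggggggg..............
..................gggggggggg....................
..................gggg..........................
................................................
................................................
................................................
................................................
................................................
```

```bash
python3 - <<'E'
from fit import *
a=get_image("top")
def meas(pix):
    im=dict(a);im["pixels"]=pix
    m=seg(im,"yellow",proj(im,[place([.603,-.06,.18],np.array([[.008,0,.045]]))[0]])[0],20)
    q=toplane(im,np.argwhere(m)[:,::-1].astype(float),.045)
    R=np.array([rel(v)[0] for v in q[:,:2]])
    # bar far (rear) edge and left part only (not hidden by module)
    far=[R[(R[:,1]>l)&(R[:,1]<l+6),0].max() for l in range(-34,30,6)]
    left=R[(R[:,1]>26)]; right=R[R[:,1]<-28]
    print(m.sum(),"rear edge",np.median(far).round(2),"ends mean x",left[:,0].mean().round(2) if len(left) else None,right[:,0].mean().round(2) if len(right) else None,"y range",R[:,1].min().round(1),R[:,1].max().round(1))
def un(name,x0,w=400):
    p=cv2.imread("pics/%s.png"%name)[:400,:w,::-1]; o=a["pixels"].copy(); o[135:235,x0:x0+100]=cv2.resize(p,(100,100),interpolation=cv2.INTER_AREA); return o
p0=cv2.imread("pics/top0.png")[:,:,::-1]; p0=cv2.resize(p0,(560,420),interpolation=cv2.INTER_AREA)
for n,p in(("start",p0),("out c9",un("c9",255)),("face1 c5",un("c5",250)),("now",a["pixels"])): print(n);meas(p)
E
```

```text
start
134 rear edge 10.77 ends mean x 4.56 4.74 y range -36.8 34.4
out c9
124 rear edge 10.77 ends mean x 4.92 5.04 y range -36.8 34.4
face1 c5
118 rear edge 17.83 ends mean x 11.56 11.92 y range -36.1 33.4
now
93 rear edge 13.54 ends mean x 8.04 7.54 y range -36.8 33.9
```

The bar springs back to about 3 mm (6–7 mm on face 1). The cause is the tool leaning back and pushing the module's top. A half turn of the tool flips that lean, so the fingertips lead low; then I push again.

{"op": "play_rows", "data": {"series": [{"dx": 1.5,"dy": 12,"dz": 0,"turn": -0.124,"fingers": 1},{"dx": 1.5,"dy": 12,"dz": 0,"turn": -0.124,"fingers": 1},{"dx": 1.5,"dy": 12,"dz": 0,"turn": -0.124,"fingers": 1},{"dx": 1.5,"dy": 12,"dz": 0,"turn": -0.124,"fingers": 1},{"dx": 1.5,"dy": 12,"dz": 0,"turn": -0.124,"fingers": 1},{"dx": 1.5,"dy": 12,"dz": 0,"turn": -0.124,"fingers": 1},{"dx": 1.5,"dy": 12,"dz": 0,"turn": -0.124,"fingers": 1},{"dx": 1.5,"dy": 12,"dz": 0,"turn": -0.124,"fingers": 1},{"dx": 1.5,"dy": 12,"dz": 0,"turn": -0.124,"fingers": 1},{"dx": 1.5,"dy": 12,"dz": 0,"turn": -0.124,"fingers": 1},{"dx": 1.5,"dy": 12,"dz": 0,"turn": -0.124,"fingers": 1},{"dx": 1.5,"dy": 12,"dz": 0,"turn": -0.124,"fingers": 1},{"dx": 1.5,"dy": 12,"dz": 0,"turn": -0.124,"fingers": 1},{"dx": 1.5,"dy": 12,"dz": 0,"turn": -0.124,"fingers": 1},{"dx": 1.5,"dy": 12,"dz": 0,"turn": -0.124,"fingers": 1},{"dx": 1.5,"dy": 12,"dz": 0,"turn": -0.124,"fingers": 1},{"dx": 1.5,"dy": 12,"dz": 0,"turn": -0.124,"fingers": 1},{"dx": 1.5,"dy": 12,"dz": 0,"turn": -0.124,"fingers": 1},{"dx": 0,"dy": 0,"dz": 0,"turn": -0.124,"fingers": 1},{"dx": 0,"dy": 0,"dz": 0,"turn": 0,"fingers": 1}]}}

```text
clock: 31.55
position: [0.4794, -0.0559, 0.1088]
ee_rot: [-0.036, 0.953, -0.301, -0.002]
contact_force: [0.0, -0.8, -0.5]
width: 0.0004
```

```bash
python3 - <<'E'
from fit import *
tt();print(get_state()["qpos"].round(2))
E
```

```text
t 31.55 pos mm [479.4 -55.9 108.8] jaw -0.611 F [ 0.  -0.8 -0.5] w 0.4 q6 0.25
tilt 0.017314484664871274 0.07018412624477234 (array([-120.86571417,   26.16777896]), 0)
[-0.31  0.26  1.91  0.09  0.99  0.25]
```

{"op": "play_rows", "data": {"series": [{"dx": -3,"dy": -5,"dz": 0,"turn": -0.12,"fingers": 1},{"dx": -3,"dy": -5,"dz": 0,"turn": -0.124,"fingers": 1},{"dx": -2,"dy": -5,"dz": -5,"turn": -0.124,"fingers": 1},{"dx": -2,"dy": -5,"dz": -12,"turn": -0.124,"fingers": 1},{"dx": 0,"dy": -4,"dz": -15,"turn": -0.124,"fingers": 1},{"dx": 0,"dy": 0,"dz": -15,"turn": -0.1,"fingers": 1},{"dx": 0,"dy": 0,"dz": -15,"turn": -0.04,"fingers": 1},{"dx": 0,"dy": 0,"dz": -10,"turn": 0,"fingers": 1},{"dx": 0,"dy": 0,"dz": 0,"turn": 0,"fingers": 1}]}}

```text
clock: 32.3
position: [0.4711, -0.0717, 0.0349]
ee_rot: [-0.035, 0.776, -0.63, 0.014]
contact_force: [-0.0, -0.3, 0.2]
width: 0.0
```

```bash
python3 - <<'E'
from fit import *
tt();print(get_state()["qpos"].round(2))
E
```

```text
t 32.30 pos mm [471.1 -71.7  34.9] jaw -1.362 F [-0.  -0.3  0.2] w 0.0 q6 0.96
tilt 0.06573158921545333 0.03739101685254106 (array([-131.8523153 ,   12.09467541]), 0)
[-0.34  0.33  2.05  0.09  0.72  0.96]
```

{"op": "play_rows", "data": {"series": [{"dx": 3,"dy": -7,"dz": -3,"turn": -0.02,"fingers": 1},{"dx": 8,"dy": -5,"dz": -3,"turn": -0.01,"fingers": 1},{"dx": 10,"dy": 1.5,"dz": 0,"turn": 0,"fingers": 1},{"dx": 10,"dy": 2,"dz": 0,"turn": 0,"fingers": 1},{"dx": 9,"dy": 2,"dz": 0,"turn": 0,"fingers": 1},{"dx": 0,"dy": 0,"dz": 0,"turn": 0,"fingers": 1}]}}

```text
clock: 32.8
position: [0.5186, -0.0786, 0.0304]
ee_rot: [-0.036, 0.768, -0.639, 0.017]
contact_force: [0.6, 0.1, -0.2]
width: -0.0001
```

```bash
python3 - <<'E'
from fit import *
tt()
E
```

```text
t 32.80 pos mm [518.6 -78.6  30.4] jaw -1.388 F [ 0.6  0.1 -0.2] w -0.1 q6 1.01
tilt 0.07226038057424607 0.03425873066728963 (array([-86.39926054,  -3.17048269]), 0)
```

{"op": "play_rows", "data": {"series": [{"dx": 8,"dy": 2,"dz": -1,"turn": 0,"fingers": 1},{"dx": 9,"dy": 2,"dz": -1,"turn": 0,"fingers": 1},{"dx": 8,"dy": 1.5,"dz": 0,"turn": 0,"fingers": 1}]}}

```text
clock: 33.05
position: [0.5453, -0.0723, 0.0288]
ee_rot: [-0.036, 0.768, -0.639, 0.017]
contact_force: [0.2, -0.2, 0.2]
width: 0.0003
```

{"op": "play_rows", "data": {"series": [{"dx": 7,"dy": 1.2,"dz": 0,"turn": 0,"fingers": 1}]}}

```text
clock: 33.13
position: [0.5497, -0.0709, 0.0284]
ee_rot: [-0.034, 0.769, -0.638, 0.014]
contact_force: [-23.9, -12.8, 18.5]
width: 0.0
```

{"op": "play_rows", "data": {"series": [{"dx": 7,"dy": 1.2,"dz": 0,"turn": 0,"fingers": 1}]}}

```text
clock: 33.22
position: [0.5494, -0.0697, 0.0273]
ee_rot: [-0.028, 0.771, -0.637, 0.007]
contact_force: [-21.6, -8.8, 10.4]
width: 0.0001
```

```bash
python3 - <<'E'
from fit import *
tt()
E
```

```text
t 33.22 pos mm [549.4 -69.7  27.3] jaw -1.381 F [-21.6  -8.8  10.4] w 0.1 q6 1.06
tilt 0.04692569188139673 0.03386644098338908 (array([-54.47422474,   0.07979331]), 0)
```

{"op": "play_rows", "data": {"series": [{"dx": 0,"dy": 0,"dz": 0,"turn": 0,"fingers": 1},{"dx": -15,"dy": -2.5,"dz": 0,"turn": 0,"fingers": 1},{"dx": -15,"dy": -2.5,"dz": 5,"turn": 0,"fingers": 1},{"dx": -10,"dy": -2.5,"dz": 25,"turn": 0,"fingers": 1},{"dx": 0,"dy": -10,"dz": 30,"turn": 0,"fingers": 1},{"dx": -8,"dy": -26,"dz": 20,"turn": 0,"fingers": 1},{"dx": -9,"dy": -27,"dz": 0,"turn": 0,"fingers": 1},{"dx": -9,"dy": -27,"dz": 0,"turn": 0,"fingers": 1},{"dx": -9,"dy": -27,"dz": 0,"turn": 0,"fingers": 1},{"dx": -9,"dy": -27,"dz": 0,"turn": 0,"fingers": 1},{"dx": -9,"dy": -27,"dz": 0,"turn": 0,"fingers": 1},{"dx": -9,"dy": -27,"dz": 0,"turn": 0,"fingers": 1},{"dx": -9,"dy": -27,"dz": 0,"turn": 0,"fingers": 1},{"dx": -5,"dy": -18,"dz": 0,"turn": 0,"fingers": 1},{"dx": 0,"dy": 0,"dz": 0,"turn": 0,"fingers": 1}]}}

```text
clock: 34.47
position: [0.4252, -0.3298, 0.1167]
ee_rot: [-0.026, 0.772, -0.635, 0.012]
contact_force: [0.2, 0.5, 0.2]
width: -0.0001
```

```bash
sed -i '/^asc2/d' chk2.py; cat >> chk2.py <<'E'
R=np.array([rel(v)[0] for v in q[:,:2]])
print("rear edge (out 10.8, face1 17.8)",np.median([R[(R[:,1]>l)&(R[:,1]<l+6),0].max() for l in range(-34,30,6)]).round(2),"left end (out 4.9, face1 11.6)",R[R[:,1]>26][:,0].mean().round(2),R[R[:,1]<-28][:,0].mean().round(2))
E
python3 chk2.py
```

```text
t 34.47 pos mm [ 425.2 -329.8  116.7] jaw -1.375 F [0.2 0.5 0.2] w -0.1 q6 0.52
tilt 0.051321080518190745 0.025680826476572556 (array([-223.20847684, -233.60111802]), 0)
top ((array([ 0.58307555, -0.06608424,  0.20935814]), np.float64(0.06404494382022471)), 418) (array([-20.69180811,  -2.41887497]), np.float64(0.02935813825783451))
side ((array([ 0.58064246, -0.06104787,  0.2384421 ]), np.float64(0.04798064085447263)), 723) (array([-22.18392299,   2.97172017]), np.float64(0.058442103755098784))
99 ((615.0496826171875, -58.95162582397461), (14.263871192932129, 70.19977569580078), 11.750701904296875) (array([1.31078841e+01, 8.35809598e-03]), 0)
rear edge (out 10.8, face1 17.8) 17.47 left end (out 4.9, face1 11.6) 11.95 12.04
```

```bash
python3 - <<'E'
from fit import *
a=get_image("top")
def yaw(pix):
    g=pix[...,2].astype(float) # blue channel: white/blue module vs orange bench
    c=proj(a,[place([.603,-.06,.18],np.array([[-.022,-.002,.06]]))[0]])[0]
    out=[]
    for sgn in(-1,1):
        e=[]
        for r in range(int(c[1])-6,int(c[1])+7):
            xs=np.arange(int(c[0]),int(c[0])+sgn*16,sgn); v=g[r,xs]; i=np.where(v<150)[0]
            if len(i) and i[0]>0: k=i[0];e.append([xs[k-1]+sgn*(v[k-1]-150)/(v[k-1]-v[k]),r])
        q=toplane(a,e,.06)
        k,b=np.polyfit(q[:,0],q[:,1],1);out.append((np.arctan(k),len(e),q[:,1].mean()))
    e=[]
    for x in range(int(c[0])-7,int(c[0])+8):   # rear (near robot) edge
        rs=np.arange(int(c[1]),int(c[1])+16); v=g[rs,x]; i=np.where(v<150)[0]
        if len(i) and i[0]>0: k=i[0];e.append([x,rs[k-1]+(v[k-1]-150)/(v[k-1]-v[k])])
    q=toplane(a,e,.06);k,b=np.polyfit(q[:,1],q[:,0],1);out.append((-np.arctan(k),len(e)))
    print(out)
yaw(a["pixels"])
m=seg(a,"yellow",proj(a,[place([.603,-.06,.18],np.array([[.012,0,.045]]))[0]])[0],20);p=np.argwhere(m)[:,::-1].astype(float)
e=[[c,p[p[:,0]==c][:,1].min()-.5] for c in np.unique(p[:,0])[2:-2]];q=toplane(a,e,.045);print("bar rear edge yaw",-np.arctan(np.polyfit(q[:,1],q[:,0],1)[0]))
A=cv2.resize(a["pixels"][145:205,265:325][:,:,::-1],(480,480),interpolation=cv2.INTER_CUBIC);cv2.imwrite("pics/c10.png",A)
E
```

```text
[(np.float64(0.1804486402533935), 13, np.float64(-0.03665559368206927)), (np.float64(0.18663043604646998), 13, np.float64(-0.09067553738629207)), (np.float64(0.18154348829363973), 15)]
bar rear edge yaw 0.1866582892187613
```

View pics/c10.png

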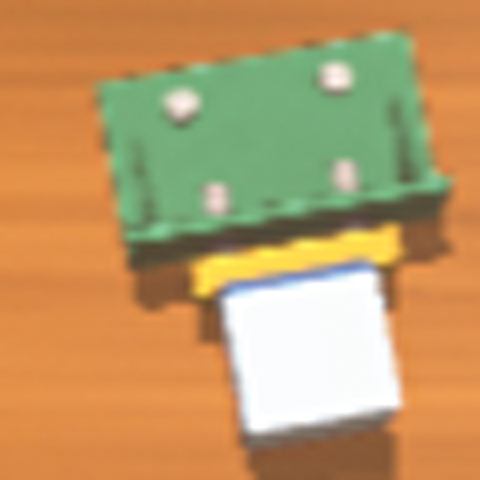

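The lid is flush (module yaw 0.18–0.19, bar 0.187), centred, with the bar fully in. Now the second press.

{"op": "play_rows", "data": {"series": [{"dx": -2,"dy": -6,"dz": -12,"turn": 0,"fingers": 1},{"dx": -1,"dy": -2,"dz": -12,"turn": 0,"fingers": 1},{"dx": 0,"dy": 0,"dz": 0,"turn": 0,"fingers": 1}]}}

```text
clock: 34.87
position: [0.4235, -0.3291, 0.0927]
ee_rot: [-0.028, 0.774, -0.632, 0.01]
contact_force: [-0.9, 1.6, 0.1]
width: -0.0001
```

{"op": "play_rows", "data": {"series": [{"dx": 1,"dy": -6,"dz": -6,"turn": 0,"fingers": 1},{"dx": 0,"dy": -3,"dz": -6,"turn": 0,"fingers": 1}]}}

```text
clock: 35.03
position: [0.4258, -0.3359, 0.0814]
ee_rot: [-0.029, 0.775, -0.631, 0.01]
contact_force: [0.1, -0.4, 0.6]
width: -0.0
```

{"op": "play_rows", "data": {"series": [{"dx": 0,"dy": 0,"dz": -5,"turn": 0,"fingers": 1}]}}

```text
clock: 35.12
position: [0.4263, -0.336, 0.0763]
ee_rot: [-0.029, 0.776, -0.631, 0.011]
contact_force: [-1.4, -0.5, 2.4]
width: 0.0002
```

{"op": "play_rows", "data": {"series": [{"dx": 0,"dy": 0,"dz": -4,"turn": 0,"fingers": 1}]}}

```text
clock: 35.2
position: [0.4264, -0.336, 0.0722]
ee_rot: [-0.028, 0.776, -0.63, 0.011]
contact_force: [-1.6, -0.6, 4.2]
width: 0.0002
```

{"op": "play_rows", "data": {"series": [{"dx": 0,"dy": 0,"dz": -3,"turn": 0,"fingers": 1}]}}

```text
clock: 35.28
position: [0.4264, -0.3363, 0.0706]
ee_rot: [-0.028, 0.776, -0.63, 0.011]
contact_force: [-8.1, 4.6, 35.5]
width: 0.0
```

{"op": "play_rows", "data": {"series": [{"dx": 0,"dy": 0,"dz": -3,"turn": 0,"fingers": 1}]}}

```text
clock: 35.37
position: [0.4264, -0.3363, 0.0706]
ee_rot: [-0.028, 0.776, -0.63, 0.011]
contact_force: [-7.5, 4.0, 34.9]
width: -0.0
```

{"op": "play_rows", "data": {"series": [{"dx": 0,"dy": 0,"dz": -3,"turn": 0,"fingers": 1}]}}

```text
clock: 35.45
position: [0.4264, -0.3362, 0.0708]
ee_rot: [-0.028, 0.777, -0.629, 0.012]
contact_force: [-6.7, 3.9, 23.0]
width: -0.0002
```

Fully down for more than 0.15 s. Raise clear and recheck.

{"op": "play_rows", "data": {"series": [{"dx": 0,"dy": 0,"dz": 15,"turn": 0,"fingers": 1},{"dx": 0,"dy": 0,"dz": 25,"turn": 0,"fingers": 1},{"dx": -5,"dy": 0,"dz": 25,"turn": 0,"fingers": 1},{"dx": 0,"dy": 0,"dz": 0,"turn": 0,"fingers": 1},{"dx": 0,"dy": 0,"dz": 0,"turn": 0,"fingers": 1}]}}

```text
clock: 35.87
position: [0.422, -0.3354, 0.14]
ee_rot: [-0.029, 0.776, -0.629, 0.013]
contact_force: [-0.6, 0.4, 0.1]
width: 0.0002
```

```bash
python3 - <<'E'
exec(open("chk2.py").read())
print("button px now (up at start: 369.95,144.8, 83 px)")
m=seg(b,"red",(370,146),14);print(m.sum(),np.argwhere(m)[:,::-1].mean(0))
for l in("bottle","spool","jar","handheld","screwdriver","wrench"):
    r=masks_of(a,l); print(l,[np.round(x["xy"]) for x in r[:1]])
print(sign_off())
E
```

```text
t 35.87 pos mm [ 422.  -335.4  140. ] jaw -1.362 F [-0.6  0.4  0.1] w 0.2 q6 0.49
tilt 0.05611194107704367 0.027953802375300606 (array([-227.35802239, -238.52880361]), 0)
top ((array([ 0.58307555, -0.06608424,  0.20935814]), np.float64(0.06404494382022471)), 417) (array([-20.69180811,  -2.41887497]), np.float64(0.02935813825783451))
side ((array([ 0.58064246, -0.06104787,  0.2384421 ]), np.float64(0.04798064085447263)), 723) (array([-22.18392299,   2.97172017]), np.float64(0.058442103755098784))
100 ((615.0496826171875, -58.95162582397461), (14.263871192932129, 70.19977569580078), 11.750701904296875) (array([13.15500515, -0.30023501]), 0)
rear edge (out 10.8, face1 17.8) 17.82 left end (out 4.9, face1 11.6) 11.95 12.45
button px now (up at start: 369.95,144.8, 83 px)
82 [370.04878049 144.82926829]
bottle [array([156., 144.])]
spool [array([380., 160.])]
jar [array([351., 134.])]
handheld [array([188., 148.])]
screwdriver [array([159., 181.])]
wrench [array([421., 188.])]
the job is handed in; nothing more can be done
None
```

I tested both faces and handed the job in after about 36 s of robot time; no verdict was reported.

**What I did**
- **Red end:** I pushed it against the bar until the bar hit its hard stop, let go, and pressed the button. The first press was a quick jab that peaked at 71 N at the wrist. I repeated it and held the button fully down for over 0.15 s.
- **Turning over:** I gripped the back top corner lightly and tipped the module over its front edge. The grip slipped off near the end, but the module landed upright with the lid facing the bar.
- **Blue lid:** The first two pushes left the bar only about 3 mm in, because the tool was leaning back and pushing the top of the module. I also moved the arm over the button between them, but did not press it. I then gave the tool a half turn so the fingertips pushed low. That third push held, and I pressed the button again for over 0.15 s.

**Last checks**
- **Bar:** it is in as far as it was on the first face, about 6–7 mm by image against 6 mm of travel.
- **Centring:** the module is within about 3 mm of the bar's middle.
- **Button and arm:** the button is back up, and the arm is clear of everything.
- **Other objects:** the bottle, spool, jar, handheld, screwdriver and wrench are within 3 pixels (about 8 mm) of where they started.

**One disagreement:** the rough outline fits put the module 0.03 rad (top camera) and 0.06 rad (side camera) off square, and the limit is 0.06 rad. Finer edge measurements in the top picture gave 0.180–0.187 rad for the module and 0.187 rad for the bar, so I trusted those and took it as flush.

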